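Fit the shingled chip cover on a mill's slide bed

ROBOT

A 7-joint arm with a two-finger parallel gripper is mounted at the origin on the work surface. World frame = base frame: x ahead of the robot, y to its left, z up, the work surface at z = 0. Lengths are in m, angles in rad, forces in N, time in s.
With the tool pointing down it reaches from about 0.4 to 0.85 m from the base axis. Payload 10.4 kg.
Tool frame: the origin (TCP) lies at the very end of the fingers, on their centre line; the grasp point (between the pads) lies 19 mm behind it; y points along the fingers, x is the direction in which the jaws open and shut, and the axes are right-handed (so a half turn about y gives the same grasp; the last joint's range is limited). The gripper opens to 87 mm and grips with 3 to 60 N. Pads are 19 mm wide; open, the fingers measure 117 mm over their backs; the gripper's body (75 mm by 190 mm) begins 51 mm behind the grasp point.
Start: joints at [-1.218, 0.332, -0.065, 1.46, 0.022, 1.35, -0.088], TCP at [0.229, 0.581, 0.223] pointing down, gripper open.
Joint ranges: [-2.6, 2.6], [-0.5, 2.12], [-1.47, 1.34], [0.16, 2.42], [-1.27, 4.41], [0.06, 2.06], [-2.6, 2.6]. Speed limits (rad/s): [2.22, 2.22, 2.79, 2.79, 3.14, 3.14, 3.14].

INTERFACE

Orientations are given as a unit quaternion [x, y, z, w].
In Python, from bench import readout, vision, r gives the robot as it stands.
- The arm moves only by the tool arm_command, never from a script. Its argument "targets" is a list that holds one entry, the list of rows, each a list of 6 numbers: the shift along the tool's x, y, z in m, then the turn, a rotation vector about the tool's x, y, z in degrees. A call has 1 to 12 rows; each row shifts and turns the commanded pose from where the row before left it, along the tool's axes as they then stand; what a row does not reach is not made up. A row lasts 1/12 s, in which the tool goes at most 41.7 mm and 7.16 degrees, less where a joint would pass 70% of its speed; a pose out of reach is approached as far as the arm can. A call is refused whole if a number of a shift passes 0.0417 or a number of a turn 7.16, either way. A call with a gripper value outside its range is refused whole. "hand" is the opening, from 0 (shut) to 1 (fully open), set as the call begins (left out, the last holds). The fingers move at their own pace and stop on an object; "grip_force" is the grip in N (left out, the last holds). Time passes only in rows, so rows that do not move let the fingers close. It gives the time, the measured TCP pose, the force and the opening at its end, in the units of the state.
- readout.read_state(): the state, without advancing time (a new reading comes with each control period).
- vision.camera(name): name is "scene" or "top" or "wrist"; returns a dict with "pixels" (400x640x3 uint8, blue, green, red), "fovy" (degrees; the focal length in pixels is half the picture's height over the tangent of half this angle, whatever the lens; pixels are square), "cx", "cy" (the principal point, pixels), "R" (3x3) and "t" (3): a world point X has camera coordinates R X + t; the wrist camera has in their place "mount" (4x4, takes a point from camera to tool coordinates, whose origin is the TCP and whose axes are the tool frame's). Camera axes: x right, y down, z forward; pixel columns grow to the right and rows downward; lengths in m; the calibration is good to about 2 mm. A picture is of the moment at which its call begins: read the wrist's pose just before it. There is no depth.
- r.close_job(): hands the job in, once; it reports no verdict.
The state is a dict: "time": time; "joint_positions": joint angles; "joint_vel": joint speeds; "joint_torque": joint torques, N m; "ee_pos": TCP position; "eef_rot": TCP orientation; "ft_force": force on the tool from outside, world axes, zero at the start; "torque": the same for the moment, N m; "width": finger opening in m.
Only numpy, scipy, OpenCV 4.12 (cv2) and the standard library are available. Lean on these libraries where they do the work, as an engineer would, in place of code of your own. Each camera call takes 0.05 s, during which the arm holds its last target.

TASK

Clear the scraper off the slide bed into the green tool tray, then cover the bed with all the cover leaves, shingled in one row: the first with its rib end (lead edge) snug against the red stop, every next one with its lead edge lying on top of the tail of the leaf before, overlapping it by about 25 mm and square in the channel; all the leaves are alike, so any order will do. Then set the end block in the channel behind the last leaf and slide it up until its white-striped front is flush against that leaf's tail edge, with no gap and without pushing the fan together. Leave the other things on the table alone.

Things in the scene. Friction and masses are not known exactly. Their poses are not given: they have to be found in the camera images.
- bed: Slide bed, fixed, place and heading vary: grey channel floor 82 mm wide with aluminium side rails and a red stop across one end. Origin: table height, inner face of the stop, mid-width. x runs along the channel away from the stop to the open end at 350 mm; z up. Floor top 6 mm, rail tops 13 mm, stop top 30 mm above the table; rails 66 mm apart inside, 8 mm wide.
- bed_stop (a point): Point on the bed's floor at mid-width, on the inner face of the red stop; axes as the bed's.
- leaf1_grip (a point): Cover leaf (may be absent; 4 to 6 are present): dark aluminium plate 70 (x) x 56 (y) x 5 mm, 60 g, with an upright blue grip rib 24 (x) x 12 (y) mm, top 40 mm above the plate's underside, and a yellow band at the tail edge. Point: rib centre, 22.5 mm above the underside, mid-width, 22 mm from the lead edge, 48 mm from the tail edge. x points from lead (rib end) to tail, z up.
- leaf1_lead (a point): Middle of that leaf's lead edge, on its underside; axes as the leaf's.
- leaf2_grip (a point): Another cover leaf, same as leaf1, same point and axes; may be absent.
- leaf2_lead (a point): Middle of that leaf's lead edge, on its underside; axes as the leaf's.
- leaf3_grip (a point): Another cover leaf, same as leaf1, same point and axes; may be absent.
- leaf3_lead (a point): Middle of that leaf's lead edge, on its underside; axes as the leaf's.
- leaf4_grip (a point): Another cover leaf, same as leaf1, same point and axes; may be absent.
- leaf4_lead (a point): Middle of that leaf's lead edge, on its underside; axes as the leaf's.
- leaf5_grip (a point): Another cover leaf, same as leaf1, same point and axes; may be absent.
- leaf5_lead (a point): Middle of that leaf's lead edge, on its underside; axes as the leaf's.
- leaf6_grip (a point): Another cover leaf, same as leaf1, same point and axes; may be absent.
- leaf6_lead (a point): Middle of that leaf's lead edge, on its underside; axes as the leaf's.
- endblock_grip (a point): End block: dark steel, 40 (x) x 56 (y) x 20 mm, 220 g, with an upright orange grip rib on top 28 (x) x 14 (y) mm, its top 50 mm above the block's underside. Point: on the block's centre line, in the rib, 32 mm above the underside. x along the rib, z up. A white stripe on top marks the front (-x side), which goes against the leaves.
- endblock_face (a point): Middle of the lower edge of the end block's front (-x) side, 20 mm from the block's centre line; axes as the block's.
- scraper_grip (a point): Hand scraper lying in the bed, 135 mm long, 80 g: red handle 85 x 18 mm, 20 mm tall, steel blade 30 mm wide. Point: in the handle, half-way up (10 mm above what it lies on). x points to the blade, its tip 77 mm away; the handle's end is 57 mm the other way.
- tooltray: Open green tool tray 220 (x) x 110 (y) mm outside, 28 mm tall, walls and floor 4 mm; fixed, its place varies. Origin: centre of its underside.
- oilcan: Bystander: red spray can, 56 mm across, 150 mm tall; leave it alone. Origin at its middle, underside.
- jar: Bystander: amber glass jar, 60 mm across, 80 mm tall; leave it alone. Origin at its middle, underside.
- setup_block: Bystander: ground steel setup block, 75 x 50 x 25 mm; leave it alone. Origin at its middle, underside.
- nutcup: Bystander: black open cup, 70 mm across, 50 mm tall; leave it alone. Origin at its middle, underside.
- collet: Bystander: small steel collet, 40 mm across, 42 mm tall; leave it alone. Origin at its middle, underside.

How it is judged:
By the outcome, as a careful person would: the job done as asked, in the order asked, and still so for the second after the job is handed in, with the robot touching nothing.
Of leaf1, leaf2, leaf3, leaf4, leaf5, leaf6 only 4 to 6 are there at a start; the rules pass over those that are not, and their reading is None.
At some moment in a run one of scraper, endblock may be knocked a few centimetres aside while the robot is not near it.
Once in a run the grip may slacken for a moment while it holds something.
It also fails if it takes over 208 s, if anything falls off the work surface, if the arm or the gripper's body presses on something with over 40 N, if the wrist force passes 120 N, or if a joint passes its speed limit or range.

## Working session

There is one attempt and no reset: what is moved stays moved. The work goes in short steps, Python scripts to look and compute and a tool call to move; the robot and the scene stay as the last step left them, time stands still between calls to the robot, and variables do not carry over. Pictures are saved under pics/ and viewed, and the job is handed in when it is done.

Besides the shell and the picture viewer there is one more tool, called by a JSON object that holds its "fn" and its "kwargs", one argument or row to a line. arm_command: Moves the arm, as the interface text tells. Its arguments: {"type":"object","properties":{"targets":{"type":"array","items":{"type":"array","items":{"type":"array","items":{"type":"number"}}}},"hand":{"type":"number"},"grip_force":{"type":"number"}},"required":["targets"]}

```bash
ls; mkdir -p pics
python3 - <<'E'
from bench import readout, vision, r
import cv2
s=readout.read_state(); print(s)
for n in ["scene","top","wrist"]:
    c=vision.camera(n); cv2.imwrite(f"pics/{n}0.png",c["pixels"])
    print(n,{k:v for k,v in c.items() if k!="pixels"})
E
```

```text
pics
{'time': 0.0, 'joint_positions': array([-1.21756082,  0.33282416, -0.06470584,  1.46095555,  0.02159828,
        1.34989478, -0.08848618]), 'joint_vel': array([-4.23157868e-05,  7.03504148e-04,  1.11183759e-03, -9.96862669e-04,
        6.65470231e-04, -5.42836367e-04, -2.35482163e-04]), 'joint_torque': array([ 7.54075354e-04, -6.23247528e+01,  2.56955973e-02, -3.89894629e+01,
       -6.11316715e-02,  3.95148376e-02,  1.58785647e-04]), 'ee_pos': array([0.22926444, 0.58101073, 0.22177695]), 'eef_rot': array([ 0.58489008,  0.39741007, -0.39819492, -0.5843027 ]), 'ft_force': array([ 0.10647768,  0.83650377, -0.6840798 ]), 'torque': array([-0.01427048, -0.02839508,  0.01430302]), 'width': 0.08680036484077773}
scene {'fovy': 56.4938831287548, 'cx': 315.39991417163486, 'cy': 196.0884817024413, 'R': array([[-0.83938175,  0.54350697, -0.00620107],
       [ 0.30576937,  0.46273066, -0.832097  ],
       [-0.4493811 , -0.70034313, -0.55459546]]), 't': array([ 0.51969659, -0.13758048,  1.19783125])}
top {'fovy': 47.728987764337106, 'cx': 321.1399819069586, 'cy': 196.2582484702993, 'R': array([[-0.02280046, -0.99952467,  0.0207502 ],
       [-0.99777228,  0.02144908, -0.06316978],
       [ 0.06269468, -0.02214428, -0.99778706]]), 't': array([-0.02055911,  0.61969213,  1.27699935])}
wrist {'fovy': 61.483252932405925, 'cx': 317.81914620025515, 'cy': 201.58997304178692, 'mount': array([[ 9.99999862e-01, -5.21460756e-04,  5.62795075e-05,
         4.43500268e-04],
       [-2.03359407e-04, -2.86580435e-01,  9.58056164e-01,
        -1.62011398e-01],
       [-4.83460086e-04, -9.58056044e-01, -2.86580501e-01,
         7.93188012e-02],
       [ 0.00000000e+00,  0.00000000e+00,  0.00000000e+00,
         1.00000000e+00]])}
```

View pics/top0.png

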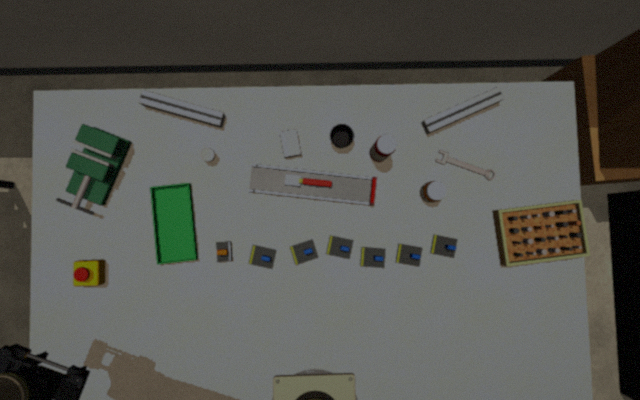

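View pics/scene0.png

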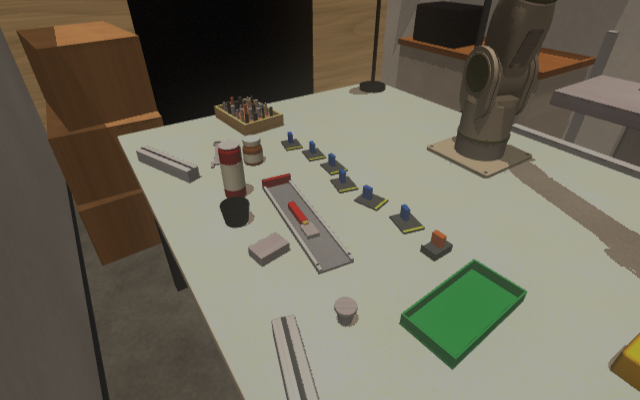

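View pics/wrist0.png

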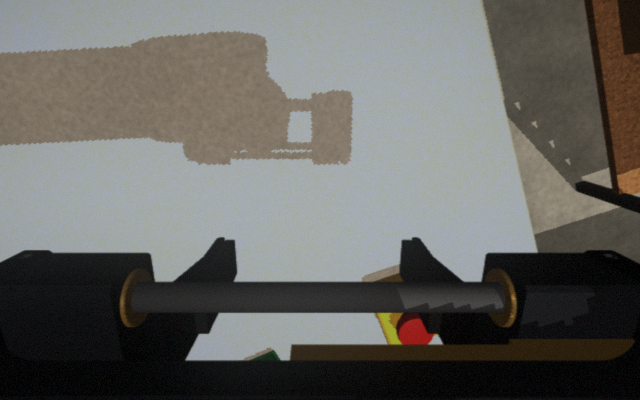

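```bash
cat > h.py <<'E'
from bench import readout, vision, r
import cv2, numpy as np
from scipy.spatial.transform import Rotation as Rn
def pose():
    s=readout.read_state(); return np.array(s["ee_pos"]),Rn.from_quat(s["eef_rot"]).as_matrix(),s
def cam(n,save=None):
    p,R,s=pose(); c=vision.camera(n)
    if n=="wrist":
        M=np.array(c["mount"]); T=np.eye(4);T[:3,:3]=R;T[:3,3]=p
        W=T@M; c["R"]=W[:3,:3].T; c["t"]=-W[:3,:3].T@W[:3,3]
    c["f"]=200/np.tan(np.radians(c["fovy"]/2)); c["C"]=-c["R"].T@c["t"]
    if save: cv2.imwrite(f"pics/{save}.png",c["pixels"])
    return c
def ray(c,uv,z):
    uv=np.atleast_2d(uv).astype(float)
    d=np.c_[(uv[:,0]-c["cx"])/c["f"],(uv[:,1]-c["cy"])/c["f"],np.ones(len(uv))]@c["R"]
    k=(z-c["C"][2])/d[:,2]; return c["C"]+d*k[:,None]
def proj(c,X):
    q=np.atleast_2d(X)@c["R"].T+c["t"]; return np.c_[c["cx"]+c["f"]*q[:,0]/q[:,2],c["cy"]+c["f"]*q[:,1]/q[:,2]]
def blobs(c,lo,hi,amin=8):
    hsv=cv2.cvtColor(c["pixels"],cv2.COLOR_BGR2HSV); m=cv2.inRange(hsv,np.array(lo),np.array(hi))
    n,l,st,ce=cv2.connectedComponentsWithStats(m)
    out=[]
    for i in range(1,n):
        if st[i,4]>=amin:
            cn=np.argwhere(l==i)[:,::-1].astype(np.float32); out.append((ce[i],st[i,4],cn))
    return out
def yaw(R): return np.degrees(np.arctan2(R[1,0],R[0,0]))
def show():
    p,R,s=pose(); print("t %.2f p %s yaw %.2f ydir %s F %s w %.4f"%(s["time"],np.round(p,4),yaw(R),np.round(R[:,1],3),np.round(s["ft_force"],1),s["width"]))
def go(x,y,z,yw,pitch=0):
    """tool-axis total shift and turns to reach target; yaw yw deg of tool x, pitch about tool x"""
    p,R,s=pose(); d=R.T@(np.array([x,y,z])-p)
    c,sn=np.cos(np.radians(yw)),np.sin(np.radians(yw))
    Rt=np.array([[c,0,-sn],[sn,0,c],[0,-1,0]])@Rn.from_rotvec([np.radians(pitch),0,0]).as_matrix()
    rv=np.degrees(Rn.from_matrix(R.T@Rt).as_rotvec())
    print("shift(mm)",np.round(d*1e3,1),"turn",np.round(rv,2))
E
python3 - <<'E'
from h import *
show()
c=cam("top"); 
px=c["pixels"]; cv2.imwrite("pics/tz.png",cv2.resize(px[120:290,140:480],(800,400),interpolation=cv2.INTER_CUBIC))
for nm,lo,hi,z in [("blue",(95,90,60),(125,255,255),.04),("yellow",(22,80,80),(38,255,255),.005),("red",(0,150,80),(6,255,255),.02),("red2",(172,120,60),(180,255,255),.02),("orange",(7,150,100),(18,255,255),.05),("green",(45,120,60),(80,255,255),.028)]:
    for ce,a,cn in blobs(c,lo,hi):
        r_=cv2.minAreaRect(cn); b=ray(c,cv2.boxPoints(r_),z); 
        e=[b[1]-b[0],b[2]-b[1]]; L=[np.linalg.norm(v) for v in e]; v=e[int(np.argmax(L))]
        print(nm,np.round(ce,1),a,"xyz",np.round(ray(c,ce,z)[0],4),"ang %.1f"%np.degrees(np.arctan2(v[1],v[0])),np.round(L,3))
E
```

```text
t 0.15 p [0.2293 0.5811 0.222 ] yaw 68.47 ydir [-0.    -0.001 -1.   ] F [ 0.1 -0.4  0.4] w 0.0872
blue [451.4 247. ] 37 xyz [ 0.4665 -0.3979  0.04  ] ang -91.4 [0.023 0.011]
blue [344.5 248.2] 43 xyz [ 0.4703 -0.0961  0.04  ] ang -109.7 [0.014 0.025]
blue [307.8 250.8] 48 xyz [0.4656 0.0071 0.04  ] ang -73.0 [0.026 0.014]
blue [415.8 256. ] 40 xyz [ 0.4438 -0.2964  0.04  ] ang -105.3 [0.014 0.023]
blue [265.1 258.2] 43 xyz [0.4478 0.1265 0.04  ] ang -91.4 [0.022 0.014]
blue [378.9 258. ] 40 xyz [ 0.4406 -0.1921  0.04  ] ang -91.4 [0.023 0.011]
yellow [300.  180.5] 12 xyz [0.6672 0.0258 0.005 ] ang 178.9 [0.006 0.009]
yellow [582.7 223.5] 89 xyz [ 0.5238 -0.7979  0.005 ] ang -175.4 [0.007 0.147]
yellow [528. 235.] 462 xyz [ 0.4941 -0.6346  0.005 ] ang -84.1 [0.233 0.162]
yellow [433.5 243.8] 54 xyz [ 0.475  -0.3569  0.005 ] ang -13.6 [0.053 0.008]
yellow [329.2 244.4] 48 xyz [ 0.4806 -0.0548  0.005 ] ang -12.7 [0.051 0.007]
yellow [398.4 252.7] 52 xyz [ 0.4519 -0.254   0.005 ] ang -11.5 [0.053 0.008]
yellow [251.7 254.6] 48 xyz [0.4566 0.1685 0.005 ] ang -13.3 [0.05  0.007]
yellow [29
[... 1275 characters left out ...]
99.4 [0.006 0.02 ]
orange [514.2 258.6] 24 xyz [ 0.4306 -0.5705  0.05  ] ang -91.4 [0.011 0.028]
orange [ 76.  269.6] 8 xyz [0.4301 0.6433 0.05  ] ang -51.9 [0.017 0.003]
orange [ 78.2 279.7] 14 xyz [0.4025 0.637  0.05  ] ang -109.7 [0.006 0.026]
green [ 96.5 138.4] 365 xyz [0.7972 0.6011 0.028 ] ang -113.1 [0.046 0.108]
green [ 83.5 165. ] 268 xyz [0.7218 0.6369 0.028 ] ang -112.5 [0.042 0.091]
green [102.1 171. ] 43 xyz [0.7037 0.5845 0.028 ] ang -179.6 [0.017 0.04 ]
green [ 74.7 182.7] 105 xyz [0.672  0.6609 0.028 ] ang -21.6 [0.055 0.024]
green [ 97.7 192.1] 158 xyz [0.6438 0.5965 0.028 ] ang -22.7 [0.054 0.038]
green [174.7 224. ] 2633 xyz [0.549  0.3808 0.028 ] ang -175.1 [0.108 0.217]
```

View pics/tz.png

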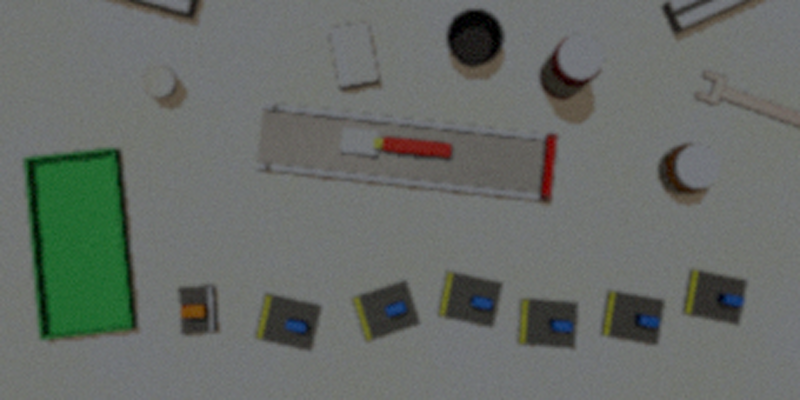

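{"fn": "arm_command", "kwargs": {
  "targets": [
    [[-0.018,-0.003,-0.03,0,0,0],[-0.018,-0.003,-0.03,0,0,0],[-0.018,-0.003,-0.03,0,0,0],[-0.018,-0.003,-0.03,0,0,0],[-0.018,-0.003,-0.03,0,0,0],[-0.018,-0.003,-0.03,0,0,0],[-0.018,-0.003,-0.03,0,0,0],[-0.018,-0.003,-0.03,0,0,0],[-0.018,-0.003,-0.03,0,0,0],[-0.018,-0.003,-0.03,0,0,0],[-0.018,-0.003,-0.03,0,0,0],[-0.018,-0.003,-0.03,0,0,0]]
  ]
}}

```text
time: 1.2
ee_pos: [0.4857, 0.2468, 0.2588]
eef_rot: [-0.585, -0.398, 0.398, 0.585]
ft_force: [0.7, 1.0, 0.0]
width: 0.0873
```

{"fn": "arm_command", "kwargs": {
  "targets": [
    [[0,0,0,0,6.8,0],[0,0,0,0,6.8,0],[0,0,0,0,6.8,0],[0,0,0,0,6.8,0],[0,0,0,0,6.8,0],[0,0,0,0,6.8,0],[0,0,0,0,6.8,0],[0,0,0,0,6.8,0],[0,0,0,0,6.8,0],[0,0,0,0,6.8,0],[0,0,0,0,6.8,0],[0,0,0,0,0,0]]
  ]
}}

```text
time: 2.2
ee_pos: [0.4849, 0.2483, 0.2584]
eef_rot: [0.706, -0.041, 0.041, -0.706]
ft_force: [-0.3, 0.0, 0.9]
width: 0.087
```

Run:
```python
from h import *
show(); print(np.round(pose()[2]["joint_positions"],2))
c=cam("wrist","w1")
print(c["C"])
t=cam("top")
print("can top",ray(t,[384,145.5],.15),"jar top",ray(t,[140+695*.425,120+168*.425],.08))
```

```text
t 2.20 p [0.4849 0.2483 0.2584] yaw -6.66 ydir [-0. -0. -1.] F [-0.3  0.   0.9] w 0.0870
[-0.82  0.13  0.29  1.64 -0.04  1.38 -0.64]
[0.49388296 0.32727704 0.42043812]
can top [[ 0.7398873  -0.19822136  0.15      ]] jar top [[ 0.62193642 -0.34755272  0.08      ]]
```

View pics/w1.png

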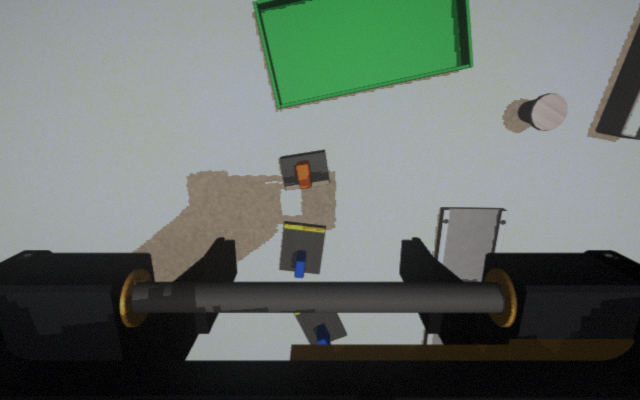

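{"fn": "arm_command", "kwargs": {
  "targets": [
    [[0.0133,-0.0035,-0.031,0,0,0],[0.0133,-0.0035,-0.031,0,0,0],[0.0133,-0.0035,-0.031,0,0,0],[0.0133,-0.0035,-0.031,0,0,0],[0.0133,-0.0035,-0.031,0,0,0],[0.0133,-0.0035,-0.031,0,0,0],[0.0133,-0.0035,-0.031,0,0,0],[0.0133,-0.0035,-0.031,0,0,0],[0.0133,-0.0035,-0.031,0,0,0],[0.0133,-0.0035,-0.031,0,0,0],[0.0133,-0.0035,-0.031,0,0,0],[0.0133,-0.0035,-0.031,0,0,0]]
  ]
}}

```text
time: 3.3
ee_pos: [0.6028, -0.1404, 0.3007]
eef_rot: [-0.706, 0.037, -0.037, 0.706]
ft_force: [0.5, -0.2, 0.2]
width: 0.0867
```

{"fn": "arm_command", "kwargs": {
  "targets": [
    [[0,0,0,0,0,0],[0,0,0,0,0,0]]
  ]
}}

```text
time: 3.47
ee_pos: [0.6024, -0.1414, 0.3003]
eef_rot: [0.706, -0.039, 0.039, -0.706]
ft_force: [0.3, 1.2, 0.1]
width: 0.0873
```

Run:
```python
from h import *
show()
c=cam("wrist","w2")
```

```text
t 3.47 p [ 0.6024 -0.1414  0.3003] yaw -6.35 ydir [-0.    -0.001 -1.   ] F [0.3 1.2 0.1] w 0.0873
```

View pics/w2.png

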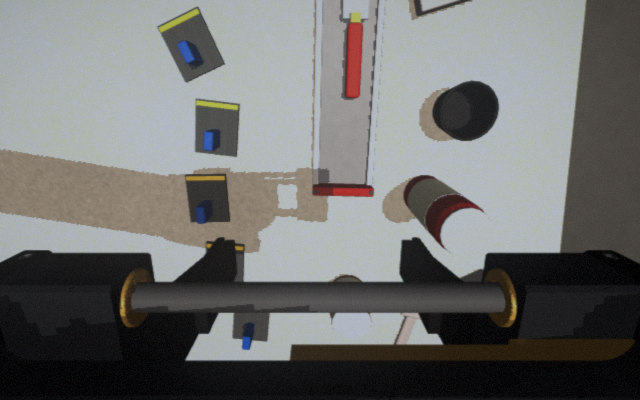

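Run:
```python
from h import *
im=cv2.imread("pics/w2.png")
a=cv2.resize(im[170:210,300:390],(800,356),interpolation=cv2.INTER_NEAREST)
cv2.imwrite("pics/z1.png",a)
a=cv2.resize(im[0:110,300:400],(545,600),interpolation=cv2.INTER_NEAREST)
cv2.imwrite("pics/z2.png",a)
```

```text
(no output)
```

View pics/z1.png

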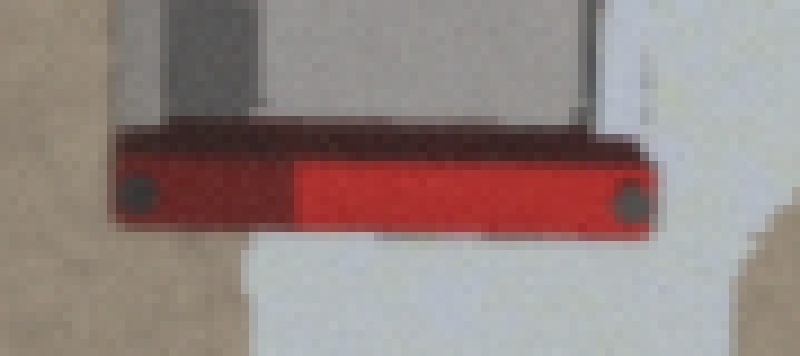

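View pics/z2.png

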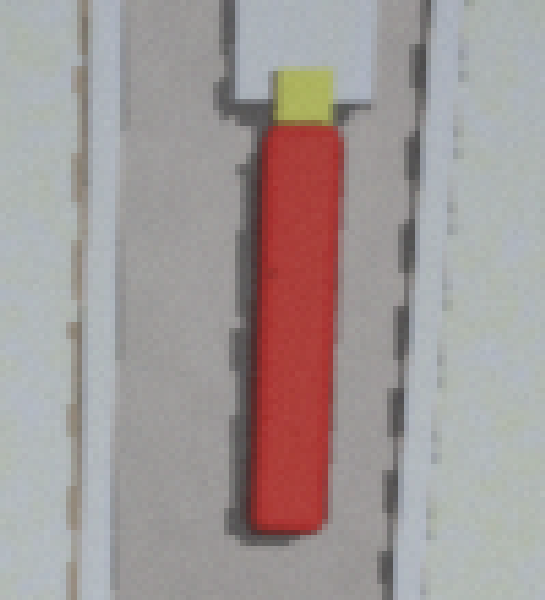

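```bash
cat > z.py <<'E'
from h import *
E
python3 - <<'E'
from h import *
c=cam("wrist")
def P(n,uv,z): 
    X=ray(c,uv,z)[0]; print(n,np.round(X,4)); return X
a=P("stopL",[313.3,187.8],.03);b=P("stopR",[373.7,188.6],.03)
print("w",np.linalg.norm(a-b),"dir",np.degrees(np.arctan2(*(b-a)[[1,0]])), (a+b)/2)
l1=P("railL near",[315.6,175.6],.013);r1=P("railR near",[370,175.6],.013)
l2=P("railL far",[319.45,0],.013);r2=P("railR far",[381.65,0],.013)
for p,q in((l1,l2),(r1,r2)): print("head",np.degrees(np.arctan2(*(q-p)[[1,0]])))
m1=(l1+r1)/2;m2=(l2+r2)/2;d=m2-m1;print("mid head",np.degrees(np.arctan2(d[1],d[0])),"w",np.linalg.norm(l1-r1),np.linalg.norm(l2-r2))
print("scraper handle end",ray(c,[(300+288/5.45),530/5.45],.026)," front ",ray(c,[(300+306/5.45),127/5.45],.026))
print("can top", ray(c,[465,222],.15))
for ce,A,cn in blobs(c,(95,90,60),(125,255,255)): print("blue",np.round(ce,1),A,np.round(ray(c,ce,.04),4))
E
```

```text
stopL [ 0.5926 -0.1692  0.03  ]
stopR [ 0.6721 -0.179   0.03  ]
w 0.08008815427138943 dir -7.0225051592190715 [ 0.63237718 -0.17406727  0.03      ]
railL near [ 0.597  -0.1568  0.013 ]
railR near [ 0.6706 -0.1648  0.013 ]
railL far [0.625  0.0532 0.013 ]
railR far [0.698  0.0452 0.013 ]
head 82.40698713815566
head 82.56900776766561
mid head 82.48798876158794 w 0.074119977424583 0.07352013894931038
scraper handle end [[ 0.65420054 -0.06057674  0.026     ]]  front  [[0.66457649 0.02130079 0.026     ]]
can top [[ 0.74256874 -0.18977422  0.15      ]]
blue [188.3  53.3] 314 [[0.4672 0.0086 0.04  ]]
blue [209.8 141.4] 246 [[ 0.4717 -0.0935  0.04  ]]
blue [200.4 216. ] 147 [[ 0.4397 -0.1887  0.04  ]]
blue [245.9 343.3] 117 [[ 0.4654 -0.3947  0.04  ]]
```

Run:
```python
from h import *
go(.6615,-.0045,.05,-7.3)
```

```text
shift(mm) [ 44.4 250.2 138.9] turn [-0.04  1.14 -0.03]
```

{"fn": "arm_command", "kwargs": {
  "targets": [
    [[0.0055,0.031,0.0174,0,0.14,0],[0.0055,0.031,0.0174,0,0.14,0],[0.0055,0.031,0.0174,0,0.14,0],[0.0055,0.031,0.0174,0,0.14,0],[0.0055,0.031,0.0174,0,0.14,0],[0.0055,0.031,0.0174,0,0.14,0],[0.0055,0.031,0.0174,0,0.14,0],[0.0055,0.031,0.0174,0,0.14,0],[0,0,0,0,0,0],[0,0,0,0,0,0]]
  ],
  "hand": 0.6
}}

```text
time: 4.4
ee_pos: [0.6614, -0.0028, 0.0506]
eef_rot: [-0.706, 0.045, -0.043, 0.706]
ft_force: [0.6, -0.4, 0.8]
width: 0.0523
```

Run:
```python
from h import *
show()
c=cam("wrist","w3")
go(.6615,-.0045,.016,-7.3)
```

```text
t 4.40 p [ 0.6614 -0.0028  0.0506] yaw -7.13 ydir [-0.004  0.001 -1.   ] F [ 0.6 -0.4  0.8] w 0.0523
shift(mm) [-1.  36.7  0.2] turn [ 0.    0.02 -0.03]
```

View pics/w3.png

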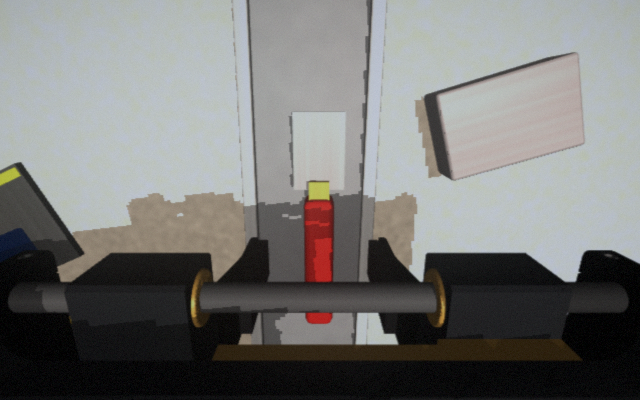

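{"fn": "arm_command", "kwargs": {
  "targets": [
    [[0,0.012,0,0,0,0],[0,0.012,0,0,0,0],[0,0.0105,0,0,0,0],[0,0,0,0,0,0]]
  ]
}}

```text
time: 4.78
ee_pos: [0.6612, -0.0063, 0.0156]
eef_rot: [0.706, -0.047, 0.045, -0.706]
ft_force: [0.6, -0.1, -1.2]
width: 0.0522
```

{"fn": "arm_command", "kwargs": {
  "targets": [
    [[0,0,0,0,0,0],[0,0,0,0,0,0],[0,0,0,0,0,0],[0,0,0,0,0,0],[0,0,0,0,0,0],[0,0,0,0,0,0]]
  ],
  "hand": 0,
  "grip_force": 25
}}

```text
time: 5.28
ee_pos: [0.663, -0.0059, 0.0183]
eef_rot: [-0.706, 0.046, -0.046, 0.706]
ft_force: [0.5, 0.3, 0.6]
width: 0.0203
```

{"fn": "arm_command", "kwargs": {
  "targets": [
    [[0,-0.01,0,0,0,0],[0,-0.02,0,0,0,0],[0,-0.03,0,0,0,0],[0,-0.03,0,0,0,0],[0,0,0,0,0,0]]
  ]
}}

```text
time: 5.7
ee_pos: [0.6661, -0.0065, 0.1154]
eef_rot: [-0.705, 0.043, -0.049, 0.706]
ft_force: [1.5, -0.2, 0.8]
width: 0.0175
```

Run:
```python
from h import *
show()
c=cam("wrist","w4")
go(.55,.385,.12,-85)
```

```text
t 5.70 p [ 0.6661 -0.0065  0.1154] yaw -7.48 ydir [ 0.009  0.001 -1.   ] F [ 1.5 -0.2  0.8] w 0.0175
shift(mm) [-164.8   -8.   373. ] turn [-0.33 77.54  0.25]
```

View pics/w4.png

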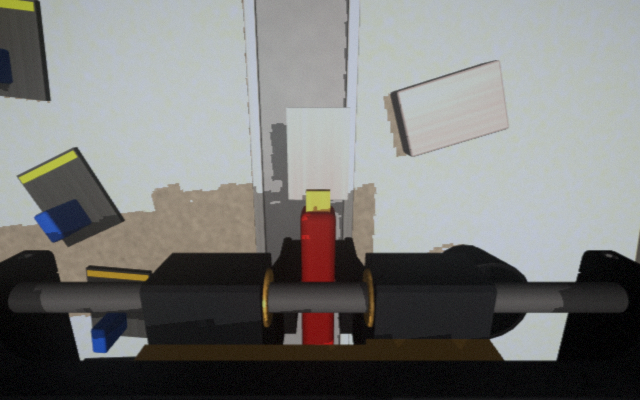

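{"fn": "arm_command", "kwargs": {
  "targets": [
    [[-0.0146,-0.001,0.031,0,0,0],[-0.0146,-0.001,0.031,0,0,0],[-0.0146,-0.001,0.031,0,0,0],[-0.0146,-0.001,0.031,0,0,0],[-0.0146,-0.001,0.031,0,0,0],[-0.0146,-0.001,0.031,0,0,0],[-0.0146,-0.001,0.031,0,0,0],[-0.0146,-0.001,0.031,0,0,0],[-0.0146,-0.001,0.031,0,0,0],[-0.0146,-0.001,0.031,0,0,0],[-0.0146,-0.001,0.031,0,0,0],[-0.0146,-0.001,0.031,0,0,0]]
  ]
}}

```text
time: 6.75
ee_pos: [0.5362, 0.3869, 0.1197]
eef_rot: [0.706, -0.046, 0.046, -0.705]
ft_force: [1.0, 0.2, -0.8]
width: 0.018
```

{"fn": "arm_command", "kwargs": {
  "targets": [
    [[0,0,0,0,7.05,0],[0,0,0,0,7.05,0],[0,0,0,0,7.05,0],[0,0,0,0,7.05,0],[0,0,0,0,7.05,0],[0,0,0,0,7.05,0],[0,0,0,0,7.05,0],[0,0,0,0,7.05,0],[0,0,0,0,7.05,0],[0,0,0,0,7.05,0],[0,0,0,0,7.05,0],[0,0,0,0,0,0]]
  ]
}}

```text
time: 7.75
ee_pos: [0.5369, 0.3855, 0.1194]
eef_rot: [0.52, -0.479, 0.479, -0.52]
ft_force: [0.5, 0.0, -1.2]
width: 0.0175
```

Run:
```python
from h import *
show()
c=cam("wrist","w5")
go(.54,.382,.025,-85)
```

```text
t 7.75 p [0.5369 0.3855 0.1194] yaw -85.33 ydir [-0.001 -0.001 -1.   ] F [ 0.5  0.  -1.2] w 0.0175
shift(mm) [ 3.7 94.5  2.8] turn [0.04 0.12 0.05]
```

View pics/w5.png

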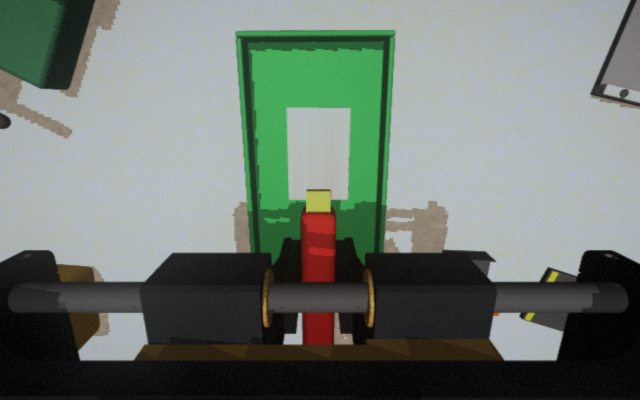

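{"fn": "arm_command", "kwargs": {
  "targets": [
    [[0,0.03,0,0,0,0],[0,0.03,0,0,0,0],[0,0.025,0,0,0,0],[0,0.012,0,0,0,0],[0,0.006,0,0,0,0],[0,0,0,0,0,0],[0,0,0,0,0,0]]
  ]
}}

```text
time: 8.38
ee_pos: [0.5378, 0.3857, 0.0178]
eef_rot: [-0.522, 0.477, -0.477, 0.522]
ft_force: [0.0, 0.2, -1.3]
width: 0.0179
```

{"fn": "arm_command", "kwargs": {
  "targets": [
    [[0,0,0,0,0,0],[0,0,0,0,0,0],[0,0,0,0,0,0]]
  ],
  "hand": 0.5
}}

```text
time: 8.63
ee_pos: [0.5376, 0.3859, 0.0176]
eef_rot: [-0.521, 0.478, -0.478, 0.522]
ft_force: [-0.1, -0.4, -0.5]
width: 0.0303
```

{"fn": "arm_command", "kwargs": {
  "targets": [
    [[0,-0.03,0,0,0,0],[0,-0.04,0,0,0,0],[0,-0.04,0,0,0,0],[0,-0.04,0,0,0,0],[0,-0.03,0,0,0,0]]
  ]
}}

```text
time: 9.05
ee_pos: [0.538, 0.3857, 0.2011]
eef_rot: [-0.52, 0.478, -0.478, 0.523]
ft_force: [0.6, 0.4, 1.2]
width: 0.0434
```

{"fn": "arm_command", "kwargs": {
  "targets": [
    [[0,0,0,0,-7.1,0],[0,0,0,0,-7.1,0],[0,0,0,0,-7.1,0],[0,0,0,0,-7.1,0],[0,0,0,0,-7.1,0],[0,0,0,0,-7.1,0],[0,0,0,0,-7.1,0],[0,0,0,0,-7.1,0],[0,0,0,0,-7.1,0],[0,0,0,0,-7.1,0],[0,0,0,0,-7.0,0],[0,0,0,0,0,0]]
  ]
}}

```text
time: 10.05
ee_pos: [0.5374, 0.3855, 0.1974]
eef_rot: [-0.706, 0.041, -0.041, 0.706]
ft_force: [-0.3, -0.6, 0.4]
width: 0.0437
```

Run:
```python
from h import *
show()
c=cam("top","t6"); cv2.imwrite("pics/t6z.png",cv2.resize(c["pixels"][120:290,140:480],(800,400),interpolation=cv2.INTER_CUBIC))
go(.45,-.04,.24,-7)
```

```text
t 10.05 p [0.5374 0.3855 0.1974] yaw -6.66 ydir [ 0.  0. -1.] F [-0.3 -0.6  0.4] w 0.0437
shift(mm) [ -34.1  -42.9 -433. ] turn [-0.03 -0.11  0.01]
```

View pics/t6z.png

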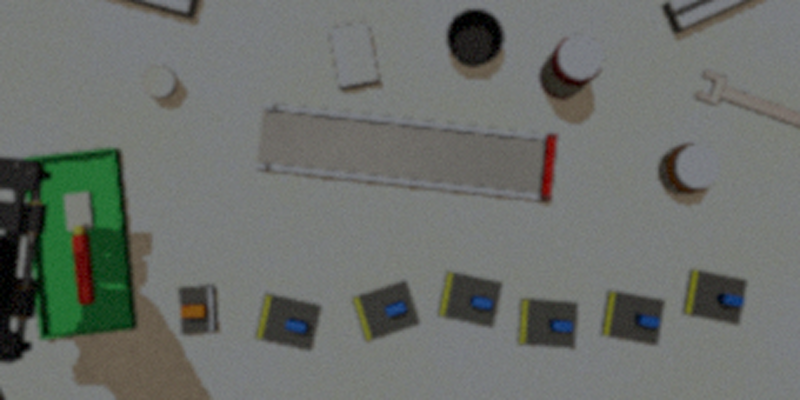

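{"fn": "arm_command", "kwargs": {
  "targets": [
    [[-0.003,-0.004,-0.037,0,0,0],[-0.003,-0.004,-0.037,0,0,0],[-0.003,-0.004,-0.037,0,0,0],[-0.003,-0.004,-0.037,0,0,0],[-0.003,-0.004,-0.037,0,0,0],[-0.003,-0.004,-0.037,0,0,0],[-0.003,-0.004,-0.037,0,0,0],[-0.003,-0.004,-0.037,0,0,0],[-0.003,-0.004,-0.037,0,0,0],[-0.003,-0.004,-0.037,0,0,0],[-0.003,-0.004,-0.037,0,0,0],[-0.003,-0.004,-0.037,0,0,0]]
  ]
}}

```text
time: 11.1
ee_pos: [0.4467, -0.0524, 0.2453]
eef_rot: [-0.705, 0.045, -0.045, 0.706]
ft_force: [0.5, -0.7, -0.2]
width: 0.0434
```

{"fn": "arm_command", "kwargs": {
  "targets": [
    [[0,0,0,0,0,0],[0,0,0,0,0,0]]
  ]
}}

```text
time: 11.27
ee_pos: [0.4473, -0.0525, 0.2455]
eef_rot: [-0.705, 0.046, -0.047, 0.706]
ft_force: [-0.2, 1.6, -0.1]
width: 0.0436
```

Run:
```python
from h import *
show()
c=cam("wrist","w7")
```

```text
t 11.27 p [ 0.4473 -0.0525  0.2455] yaw -7.48 ydir [ 0.001  0.002 -1.   ] F [-0.2  1.6 -0.1] w 0.0436
```

View pics/w7.png

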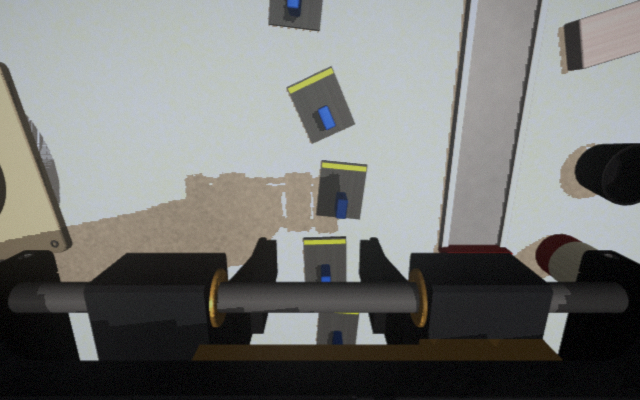

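```bash
cat >> h.py <<'E'
def leaves(c,zt=.005,rmax=240):
    res=[]
    bl=[(ce,ray(c,ce,.035+zt-.005)[0]) for ce,A,cn in blobs(c,(95,90,40),(125,255,255),25)]
    for ce,A,cn in blobs(c,(20,70,60),(40,255,255),40):
        if cn[:,1].max()>rmax or cn[:,1].min()<2: continue
        w=ray(c,cn,zt)[:,:2]*1000
        (cx,cy),(a,b),an=cv2.minAreaRect(w.astype(np.float32))
        if not 45<max(a,b)<70 or min(a,b)>14: continue
        bw=min(a,b); m=np.median(w,0)*0+np.array([cx,cy])
        u,sv,vt=np.linalg.svd(w-w.mean(0),full_matrices=False); d=vt[0]; x=np.array([-d[1],d[0]])
        if not bl: continue
        k=min(bl,key=lambda q:np.linalg.norm(q[1][:2]*1000-m)); rb=k[1][:2]*1000
        if np.dot(x,m-rb)<0: x=-x
        ext=(w-m)@x; tail=m+x*((np.percentile(ext,98)))
        # per-column band centre: mean of w + half nominal
        h=np.degrees(np.arctan2(x[1],x[0]))
        g=tail-48*x
        # centre across: mean along d
        al=(w-m)@d; mid=m+d*(al.max()+al.min())/2
        res.append(dict(px=ce,tail=tail,head=h,grip=g,rib=rb,len=np.ptp(al),bw=np.ptp(ext)))
        print("px",np.round(ce),"tail",np.round(tail,1),"head %.1f"%h,"grip",np.round(g,1),"ribcentroid",np.round(rb,1),"len %.1f bw %.1f"%(np.ptp(al),np.ptp(ext)))
    return res
E
python3 - <<'E'
from h import *
c=cam("wrist"); leaves(c)
im=cv2.imread("pics/w7.png"); cv2.imwrite("pics/z7.png",cv2.resize(im[60:230,260:400],(494,600),interpolation=cv2.INTER_NEAREST))
E
```

```text
px [311.  82.] tail [450.7  53.2] head 106.6 grip [464.4   7.2] ribcentroid [464.2   9. ] len 54.7 bw 7.0
px [344. 168.] tail [479.8 -49.6] head 76.6 grip [468.6 -96.3] ribcentroid [469.  -92.3] len 54.3 bw 7.2
```

View pics/z7.png

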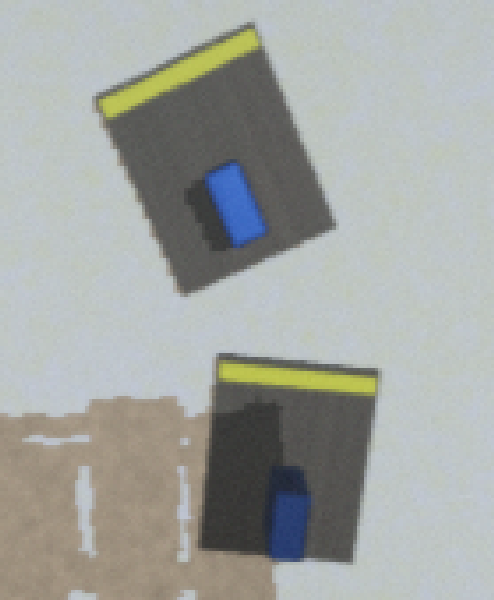

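Run:
```python
from h import *
go(.4645,.0075,.06,16.6)
```

```text
shift(mm) [  9.7 185.1  58.9] turn [-5.000e-02 -2.372e+01  1.000e-02]
```

{"fn": "arm_command", "kwargs": {
  "targets": [
    [[0,0,0,0,-6,0],[0,0,0,0,-6,0],[0,0,0,0,-6,0],[0,0,0,0,-5.7,0],[0.0056,0.03,0.0088,0,0,0],[0.0056,0.03,0.0088,0,0,0],[0.0056,0.03,0.0088,0,0,0],[0.0056,0.03,0.0088,0,0,0],[0.0056,0.03,0.0088,0,0,0],[0.0056,0.03,0.0088,0,0,0],[0,0,0,0,0,0],[0,0,0,0,0,0]]
  ]
}}

```text
time: 12.37
ee_pos: [0.4635, 0.01, 0.0643]
eef_rot: [0.7, 0.102, -0.104, -0.699]
ft_force: [0.3, -0.2, 0.6]
width: 0.0437
```

Run:
```python
from h import *
show()
c=cam("wrist","w8");leaves(c)
go(.4645,.0075,.01,16.6)
```

```text
t 12.37 p [0.4635 0.01   0.0643] yaw 16.76 ydir [-0.004 -0.002 -1.   ] F [ 0.3 -0.2  0.6] w 0.0437
px [319. 160.] tail [451.   52.9] head 106.8 grip [464.8   7. ] ribcentroid [463.1  12.3] len 54.5 bw 6.0
shift(mm) [-0.6 55.7 -1.9] turn [ 0.05  0.1  -0.05]
```

View pics/w8.png

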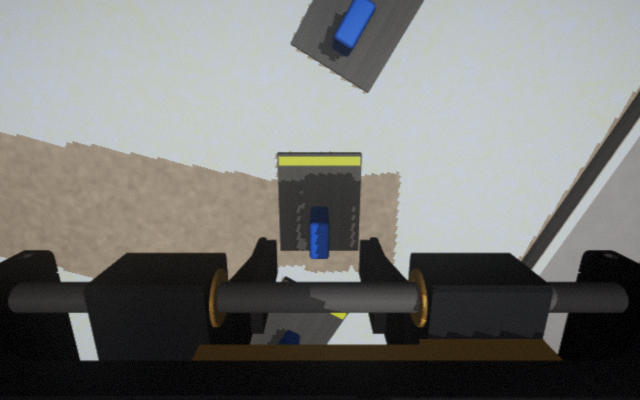

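{"fn": "arm_command", "kwargs": {
  "targets": [
    [[0,0.02,-0.001,0,0,0],[0,0.02,-0.001,0,0,0],[0,0.01,-0.0005,0,0,0],[0,0.005,0,0,0,0],[0,0,0,0,0,0]]
  ]
}}

```text
time: 12.83
ee_pos: [0.4654, 0.007, 0.0105]
eef_rot: [-0.7, -0.103, 0.102, 0.7]
ft_force: [-0.0, -0.5, -0.2]
width: 0.0434
```

{"fn": "arm_command", "kwargs": {
  "targets": [
    [[0,0,0,0,0,0],[0,0,0,0,0,0],[0,0,0,0,0,0],[0,0,0,0,0,0],[0,0,0,0,0,0],[0,0,0,0,0,0]]
  ],
  "hand": 0,
  "grip_force": 25
}}

```text
time: 13.33
ee_pos: [0.4653, 0.0072, 0.0103]
eef_rot: [-0.7, -0.103, 0.103, 0.7]
ft_force: [-1.7, 0.8, 5.1]
width: 0.012
```

{"fn": "arm_command", "kwargs": {
  "targets": [
    [[0,-0.01,0,0,0,0],[0,-0.02,0,0,0,0],[0,-0.03,0,0,0,0],[0,-0.03,0,0,0,0],[0,0,0,0,6,0],[0,0,0,0,6,0],[0,0,0,0,6,0],[0,0,0,0,6,0],[0,0,0,0,0,0]]
  ]
}}

```text
time: 14.08
ee_pos: [0.4652, 0.007, 0.1006]
eef_rot: [-0.705, 0.047, -0.047, 0.706]
ft_force: [0.5, 0.1, -0.4]
width: 0.0122
```

```bash
cat >> h.py <<'E'
O=np.array([.6322,-.1741]); H=82.7
def bedpt(a,b=0):
    h=np.radians(H); return O+a*np.array([np.cos(h),np.sin(h)])+b*np.array([-np.sin(h),np.cos(h)])
def tobed(xy):
    h=np.radians(H); d=np.array(xy)[:2]-O; return np.array([d@[np.cos(h),np.sin(h)],d@[-np.sin(h),np.cos(h)]])
E
python3 - <<'E'
from h import *
show()
c=cam("wrist","w9");leaves(c,zt=.1)
x,y=bedpt(.085); print(x,y)
go(x,y,.1,-7.3)
E
```

```text
t 14.08 p [0.4652 0.007  0.1006] yaw -7.61 ydir [ 0.  0. -1.] F [ 0.5  0.1 -0.4] w 0.0122
px [318. 173.] tail [471.1  55.1] head 82.4 grip [464.7   7.5] ribcentroid [466.6  21.3] len 52.9 bw 6.0
0.6430004917311147 -0.08978897237984748
shift(mm) [188.6   0.5 -73.7] turn [-0.01  0.08  0.01]
```

View pics/w9.png

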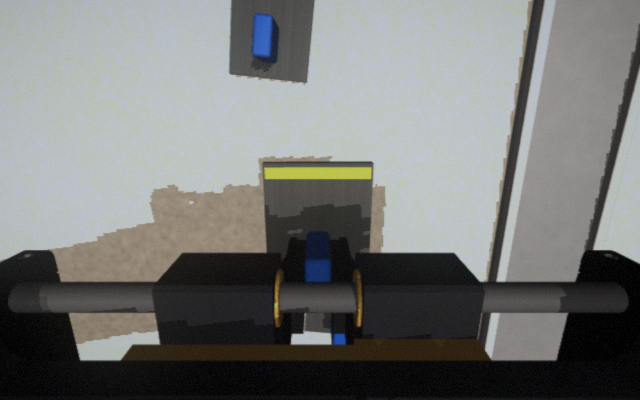

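{"fn": "arm_command", "kwargs": {
  "targets": [
    [[0.0236,0,-0.0092,0,0,0],[0.0236,0,-0.0092,0,0,0],[0.0236,0,-0.0092,0,0,0],[0.0236,0,-0.0092,0,0,0],[0.0236,0,-0.0092,0,0,0],[0.0236,0,-0.0092,0,0,0],[0.0236,0,-0.0092,0,0,0],[0.0236,0,-0.0092,0,0,0],[0,0,0,0,0,0],[0,0,0,0,0,0]]
  ]
}}

```text
time: 14.97
ee_pos: [0.6432, -0.0911, 0.0996]
eef_rot: [0.706, -0.045, 0.044, -0.705]
ft_force: [-0.1, -0.8, -1.8]
width: 0.0118
```

Run:
```python
from h import *
show(); print(tobed(pose()[0]))
c=cam("wrist","w10");leaves(c,zt=.095)
x,y=bedpt(.085); go(x,y,.018,-7.3)
```

```text
t 14.97 p [ 0.6432 -0.0911  0.0996] yaw -7.18 ydir [-0.001 -0.001 -1.   ] F [-0.1 -0.8 -1.8] w 0.0118
[ 0.08377541 -0.00040561]
px [317. 173.] tail [648.7 -43.6] head 82.9 grip [642.8 -91.3] ribcentroid [644.3 -78.8] len 54.2 bw 6.3
shift(mm) [ 0.3 81.7  0.5] turn [ 0.03  0.12 -0.06]
```

View pics/w10.png

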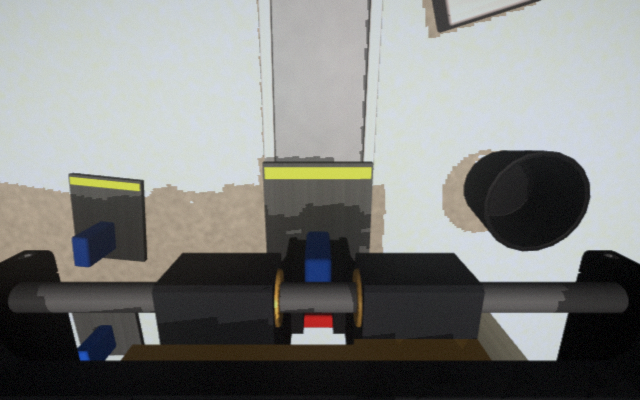

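{"fn": "arm_command", "kwargs": {
  "targets": [
    [[0,0.025,0,0,0,0],[0,0.025,0,0,0,0],[0,0.02,0,0,0,0],[0,0.008,0,0,0,0],[0,0.005,0,0,0,0],[0,0,0,0,0,0]]
  ]
}}

```text
time: 15.52
ee_pos: [0.6427, -0.0893, 0.0173]
eef_rot: [-0.706, 0.045, -0.044, 0.706]
ft_force: [0.1, -0.1, 0.6]
width: 0.0118
```

{"fn": "arm_command", "kwargs": {
  "targets": [
    [[0,0,0,0,0,0],[0,0,0,0,0,0],[0,0,0,0,0,0]]
  ],
  "hand": 0.4
}}

```text
time: 15.77
ee_pos: [0.6437, -0.0898, 0.0181]
eef_rot: [-0.706, 0.044, -0.045, 0.706]
ft_force: [-0.1, 1.0, 0.8]
width: 0.0247
```

{"fn": "arm_command", "kwargs": {
  "targets": [
    [[0,-0.02,0,0,0,0],[0,-0.03,0,0,0,0],[0,-0.03,0,0,0,0],[0,-0.03,0,0,0,0],[0,-0.03,0,0,0,0],[0,0,0,0,0,0]]
  ],
  "hand": 0
}}

```text
time: 16.27
ee_pos: [0.6459, -0.0909, 0.164]
eef_rot: [-0.706, 0.042, -0.048, 0.706]
ft_force: [0.9, -0.0, 0.1]
width: 0.0026
```

Run:
```python
from h import *
show(); print(tobed(pose()[0]))
c=cam("wrist","w11");L=leaves(c,zt=.011)
for l in L: print(tobed(l["tail"]/1000))
```

```text
t 16.27 p [ 0.6459 -0.0909  0.164 ] yaw -7.32 ydir [ 0.009 -0.    -1.   ] F [ 0.9 -0.   0.1] w 0.0026
[ 0.08426293 -0.0030625 ]
px [313. 139.] tail [648.3 -42.2] head 82.6 grip [642.2 -89.8] ribcentroid [642.8 -85.6] len 54.6 bw 6.4
px [140. 169.] tail [483.2 -48.9] head 76.7 grip [472.2 -95.6] ribcentroid [474.1 -90.4] len 54.1 bw 6.9
[0.13285298 0.00076514]
[0.10527455 0.16372694]
```

View pics/w11.png

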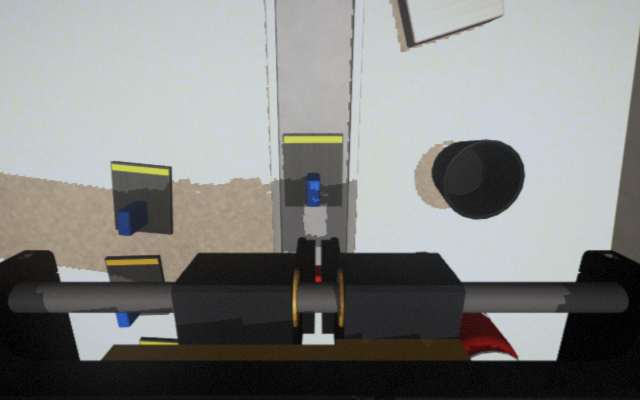

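{"fn": "arm_command", "kwargs": {
  "targets": [
    [[0.002,0,0.02,0,-7.1,0],[0,0,0.023,0,-7.1,0],[0,0,0,0,-7.1,0],[0,0,0,0,-7.1,0],[0,0,0,0,-7.1,0],[0,0,0,0,-7.1,0],[0,0,0,0,-7.1,0],[0,0,0,0,-7.1,0],[0,0,0,0,-7.1,0],[0,0,0,0,-7.1,0],[0,0,0,0,-7.1,0],[0,0,0,0,-7.1,0]]
  ]
}}

```text
time: 17.32
ee_pos: [0.6473, -0.0472, 0.1562]
eef_rot: [-0.548, -0.446, 0.446, 0.549]
ft_force: [0.0, -0.7, 0.8]
width: 0.0007
```

{"fn": "arm_command", "kwargs": {
  "targets": [
    [[0,0,0,0,-4.8,0],[0,0,0,0,0,0],[0,0,0,0,0,0]]
  ]
}}

```text
time: 17.57
ee_pos: [0.6474, -0.0473, 0.1565]
eef_rot: [-0.531, -0.466, 0.466, 0.532]
ft_force: [0.3, -0.3, 0.3]
width: 0.0006
```

Run:
```python
from h import *
show(); print(tobed(pose()[0]))
x,y=bedpt(.128,.0005); go(x,y,.019,82.7)
```

```text
t 17.57 p [ 0.6474 -0.0473  0.1565] yaw 82.53 ydir [-0.001  0.    -1.   ] F [ 0.3 -0.3  0.3] w 0.0006
[0.12769272 0.00098704]
shift(mm) [  0.3 137.5  -0.6] turn [-0.04 -0.17  0.01]
```

{"fn": "arm_command", "kwargs": {
  "targets": [
    [[0,0.03,0,0,0,0],[0,0.03,0,0,0,0],[0,0.03,0,0,0,0],[0,0.03,0,0,0,0],[0,0.0125,0,0,0,0],[0,0.005,0,0,0,0],[0,0,0,0,0,0]]
  ]
}}

```text
time: 18.15
ee_pos: [0.6474, -0.0473, 0.019]
eef_rot: [-0.531, -0.466, 0.467, 0.531]
ft_force: [0.4, -0.1, 0.3]
width: 0.0007
```

{"fn": "arm_command", "kwargs": {
  "targets": [
    [[-0.006,0,0,0,0,0],[-0.006,0,0,0,0,0],[-0.006,0,0,0,0,0],[-0.006,0,0,0,0,0],[-0.006,0,0,0,0,0],[-0.006,0,0,0,0,0],[-0.006,0,0,0,0,0],[-0.006,0,0,0,0,0],[-0.006,0,0,0,0,0],[-0.006,0,0,0,0,0],[-0.006,0,0,0,0,0],[-0.005,0,0,0,0,0]]
  ]
}}

```text
time: 19.15
ee_pos: [0.6386, -0.1185, 0.0195]
eef_rot: [0.531, 0.467, -0.467, -0.531]
ft_force: [0.0, 0.1, -0.2]
width: 0.0004
```

Run:
```python
from h import *
show(); print(tobed(pose()[0]))
cam("wrist","w12")
c=cam("scene");cv2.imwrite("pics/s12.png",cv2.resize(c["pixels"][150:280,230:400],(784,600)))
```

```text
t 19.15 p [ 0.6386 -0.1185  0.0195] yaw 82.68 ydir [-0. -0. -1.] F [ 0.   0.1 -0.2] w 0.0004
[0.05594116 0.00073691]
```

View pics/w12.png

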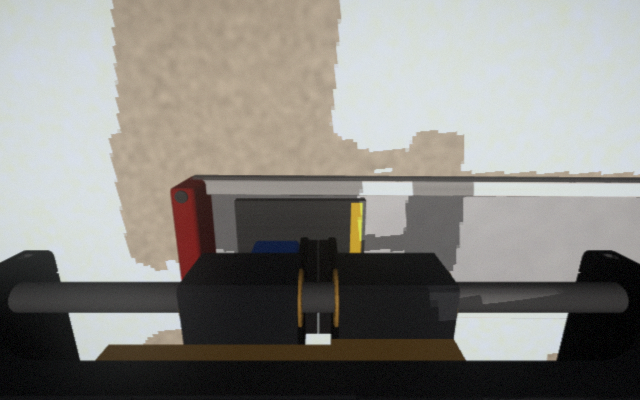

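View pics/s12.png

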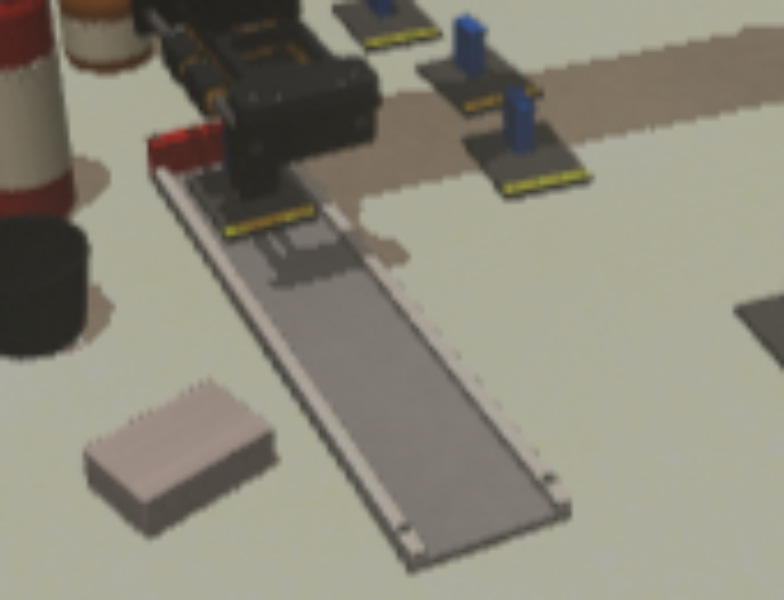

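{"fn": "arm_command", "kwargs": {
  "targets": [
    [[-0.004,0,0,0,0,0],[-0.004,0,0,0,0,0],[-0.001,0,0,0,0,0],[0,0,0,0,0,0]]
  ]
}}

```text
time: 19.58
ee_pos: [0.6374, -0.1271, 0.0195]
eef_rot: [0.531, 0.467, -0.467, -0.531]
ft_force: [0.9, 0.6, 0.1]
width: 0.0004
```

{"fn": "arm_command", "kwargs": {
  "targets": [
    [[-0.001,0,0,0,0,0],[-0.001,0,0,0,0,0]]
  ]
}}

```text
time: 19.75
ee_pos: [0.6373, -0.1283, 0.0195]
eef_rot: [-0.531, -0.467, 0.467, 0.531]
ft_force: [0.8, -0.8, -0.5]
width: 0.0003
```

Run:
```python
from h import *
show(); print(tobed(pose()[0]))
c=cam("wrist","w13");cv2.imwrite("pics/w13z.png",cv2.resize(c["pixels"][160:260,160:400],(800,333),interpolation=cv2.INTER_NEAREST))
```

```text
t 19.75 p [ 0.6373 -0.1283  0.0195] yaw 82.72 ydir [-0.  0. -1.] F [ 0.8 -0.8 -0.5] w 0.0003
[0.04605081 0.00071589]
```

View pics/w13z.png

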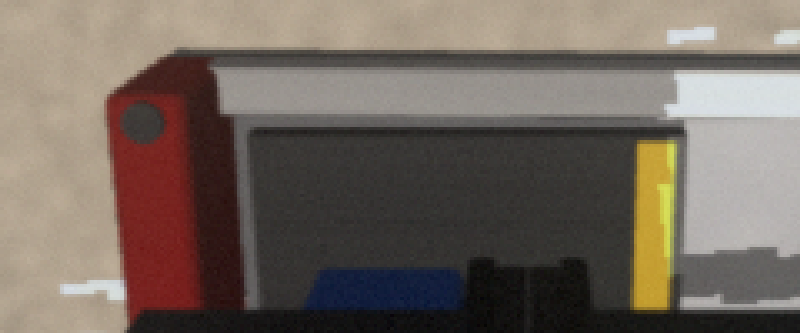

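{"fn": "arm_command", "kwargs": {
  "targets": [
    [[-0.001,0,0,0,0,0],[-0.001,0,0,0,0,0],[0,0,0,0,0,0]]
  ]
}}

```text
time: 20.05
ee_pos: [0.637, -0.1308, 0.0195]
eef_rot: [0.531, 0.467, -0.467, -0.531]
ft_force: [0.5, -0.1, 0.6]
width: 0.0006
```

{"fn": "arm_command", "kwargs": {
  "targets": [
    [[-0.001,0,0,0,0,0],[0,0,0,0,0,0]]
  ]
}}

```text
time: 20.22
ee_pos: [0.6369, -0.1317, 0.0195]
eef_rot: [-0.531, -0.467, 0.467, 0.531]
ft_force: [-0.8, 1.0, -0.2]
width: 0.0002
```

Run:
```python
from h import *
show(); print(tobed(pose()[0]))
c=cam("wrist","w14");cv2.imwrite("pics/w14z.png",cv2.resize(c["pixels"][160:260,160:400],(800,333),interpolation=cv2.INTER_NEAREST))
```

```text
t 20.22 p [ 0.6369 -0.1317  0.0195] yaw 82.69 ydir [-0.  0. -1.] F [-0.8  1.  -0.2] w 0.0002
[0.04260704 0.0007321 ]
```

View pics/w14z.png

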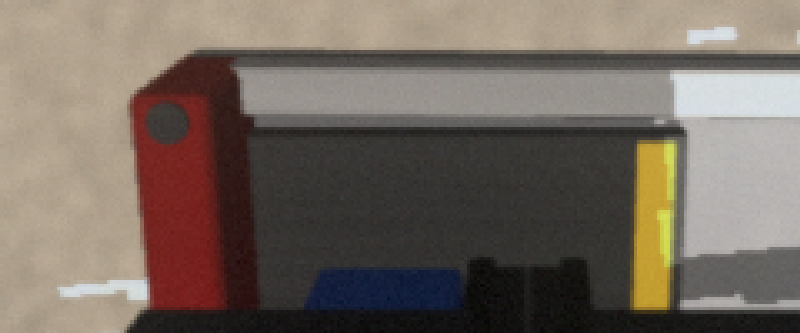

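{"fn": "arm_command", "kwargs": {
  "targets": [
    [[-0.0005,0,0,0,0,0],[0,0,0,0,0,0]]
  ]
}}

```text
time: 20.43
ee_pos: [0.6369, -0.1321, 0.0196]
eef_rot: [-0.531, -0.467, 0.467, 0.531]
ft_force: [-0.2, 0.2, 0.2]
width: 0.0002
```

{"fn": "arm_command", "kwargs": {
  "targets": [
    [[-0.0005,0,0,0,0,0],[0,0,0,0,0,0]]
  ]
}}

```text
time: 20.6
ee_pos: [0.6369, -0.1322, 0.0196]
eef_rot: [-0.531, -0.467, 0.467, 0.531]
ft_force: [0.2, 2.0, 0.9]
width: 0.0002
```

{"fn": "arm_command", "kwargs": {
  "targets": [
    [[-0.0005,0,0,0,0,0],[0,0,0,0,0,0]]
  ]
}}

```text
time: 20.77
ee_pos: [0.637, -0.1325, 0.0197]
eef_rot: [-0.531, -0.468, 0.467, 0.531]
ft_force: [-0.4, 2.9, 3.2]
width: 0.0002
```

Run:
```python
from h import *
show(); print(tobed(pose()[0]))
c=cam("wrist","w15");cv2.imwrite("pics/w15z.png",cv2.resize(c["pixels"][160:260,160:400],(800,333),interpolation=cv2.INTER_NEAREST))
```

```text
t 20.77 p [ 0.637  -0.1325  0.0197] yaw 82.72 ydir [ 0.     0.001 -1.   ] F [-0.4  2.9  3.2] w 0.0002
[0.04182045 0.00055811]
```

View pics/w15z.png

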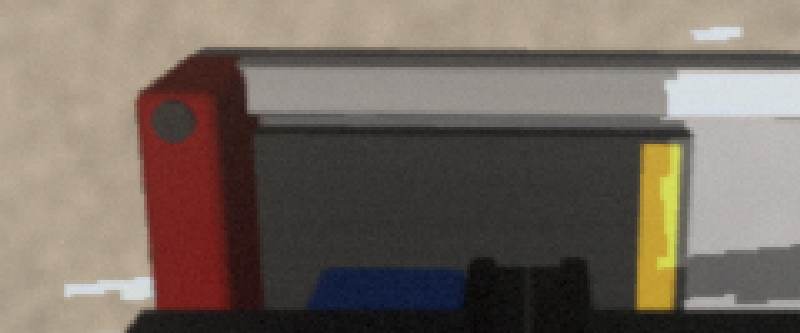

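{"fn": "arm_command", "kwargs": {
  "targets": [
    [[0.004,0,0,0,0,0],[0.003,-0.005,0,0,0,0],[0,-0.035,0,0,0,0],[0,-0.04,0,0,0,0],[0,-0.04,0,0,0,0],[0,-0.04,0,0,0,0],[0,-0.035,0,0,0,0],[0,0,0,0,0,0]]
  ]
}}

```text
time: 21.48
ee_pos: [0.6404, -0.1273, 0.223]
eef_rot: [0.534, 0.47, -0.464, -0.528]
ft_force: [1.1, -0.8, -0.2]
width: 0.0007
```

{"fn": "arm_command", "kwargs": {
  "targets": [
    [[0,0,0.01,0,7.1,0],[0,0,0.01,0,7.1,0],[0,0,0.01,0,7.1,0],[0,0,0,0,7.1,0],[0,0,0,0,7.1,0],[0,0,0,0,7.1,0],[0,0,0,0,7.1,0],[0,0,0,0,7.1,0],[0,0,0,0,7.1,0],[0,0,0,0,7.1,0],[0,0,0,0,7.1,0],[0,0,0,0,7.1,0]]
  ],
  "hand": 0.5
}}

```text
time: 22.48
ee_pos: [0.6085, -0.1188, 0.2144]
eef_rot: [0.707, -0.018, 0.018, -0.707]
ft_force: [-0.3, 0.1, 0.7]
width: 0.0437
```

{"fn": "arm_command", "kwargs": {
  "targets": [
    [[0,0,-0.02,0,4.8,0],[0,0,-0.02,0,0,0],[0,0,0,0,0,0],[0,0,0,0,0,0]]
  ]
}}

```text
time: 22.82
ee_pos: [0.6047, -0.16, 0.2145]
eef_rot: [0.706, -0.046, 0.046, -0.705]
ft_force: [-0.6, -0.3, 0.8]
width: 0.0437
```

Run:
```python
from h import *
show(); print(tobed(pose()[0]))
c=cam("wrist","w16")
for l in leaves(c,zt=.011): print(tobed(l["tail"]/1000))
```

```text
t 22.82 p [ 0.6047 -0.16    0.2145] yaw -7.44 ydir [-0.    -0.001 -1.   ] F [-0.6 -0.3  0.8] w 0.0437
[0.01048211 0.02903015]
px [186.  90.] tail [481.8 -50.1] head 76.8 grip [470.8 -96.8] ribcentroid [475.2 -94. ] len 53.5 bw 6.7
px [344. 127.] tail [ 639.2 -108.2] head 82.5 grip [ 633.  -155.8] ribcentroid [ 632.9 -152.1] len 53.3 bw 6.3
px [176. 182.] tail [ 446.4 -142.6] head 84.2 grip [ 441.6 -190.3] ribcentroid [ 445.1 -185.2] len 54.4 bw 7.5
[0.10388669 0.16496553]
[0.06628971 0.00144246]
[0.00766955 0.18826748]
```

View pics/w16.png

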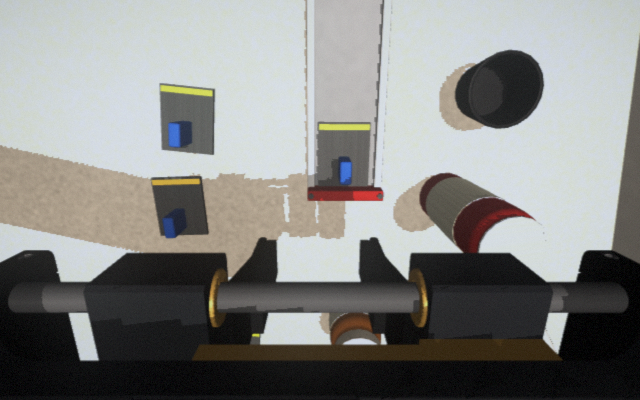

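Run:
```python
from h import *
c=cam("wrist"); im=c["pixels"]
cv2.imwrite("pics/z16.png",cv2.resize(im[110:205,300:395],(600,600),interpolation=cv2.INTER_NEAREST))
```

```text
(no output)
```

View pics/z16.png

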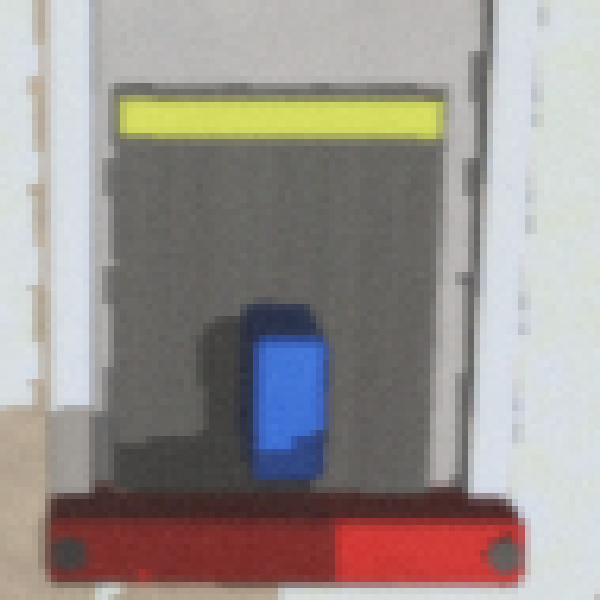

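Run:
```python
from h import *
c=cam("wrist"); s=6.316
for n,u,v,z in [("crease",285,519,.03),("facebottom",285,490,.011),("yellow top",280,95,.011),("yellow bot",280,137,.011),("strip top",280,87,.011),("strip top z6",280,87,.006),("rib top center",288,395,.046)]:
    print(n,np.round(tobed(ray(c,[300+u/s,110+v/s],z)[0])*1000,1))
```

```text
crease [-1.  0.]
facebottom [-0.7 -1.4]
yellow top [67.7  1. ]
yellow bot [60.8  0.9]
strip top [69.  1.]
strip top z6 [68.7  0.7]
rib top center [23.6  1.4]
```

```bash
sed -i 's/ext=(w-m)@x; tail=m+x\*((np.percentile(ext,98)))/ext=(w-m)@x; tail=m+x*((np.percentile(ext,98))+2.5)/' h.py; sed -i 's/^O=.*/O=np.array([.6321,-.1751]); H=82.7/' h.py
python3 - <<'E'
from h import *
go(.47,-.095,.064,-13.3)
p,R,s=pose()
h=np.radians(-13.3);d=np.array([.47,-.095])-p[:2];print(d@[np.cos(h),np.sin(h)],d@[-np.sin(h),np.cos(h)])
E
```

```text
shift(mm) [-142.2  150.4   44.9] turn [-0.03  6.07 -0.01]
-0.14623544253230472 0.02970913014417443
```

{"fn": "arm_command", "kwargs": {
  "targets": [
    [[0,0,0,0,6,0],[-0.036,0.004,0.0074,0,0,0],[-0.036,0.01,0.0074,0,0,0],[-0.037,0.025,0.0074,0,0,0],[-0.037,0.037,0.0074,0,0,0],[0,0.037,0,0,0,0],[0,0.037,0,0,0,0],[0,0,0,0,0,0],[0,0,0,0,0,0]]
  ]
}}

```text
time: 23.72
ee_pos: [0.4791, -0.1004, 0.074]
eef_rot: [0.703, -0.083, 0.081, -0.702]
ft_force: [0.0, 0.3, 1.4]
width: 0.0434
```

Run:
```python
from h import *
show()
c=cam("wrist","w17")
for l in leaves(c):
    if abs(l["px"][0]-320)<60: go(l["grip"][0]/1000,l["grip"][1]/1000,.0105,l["head"]-90)
```

```text
t 23.72 p [ 0.4791 -0.1004  0.074 ] yaw -13.27 ydir [-0.003 -0.001 -1.   ] F [0.  0.3 1.4] w 0.0434
px [303. 151.] tail [480.1 -47.6] head 76.7 grip [469.1 -94.3] ribcentroid [470.1 -91.7] len 54.3 bw 6.2
px [550. 182.] tail [ 643.6 -107.6] head 82.3 grip [ 637.1 -155.2] ribcentroid [ 630.1 -149.4] len 56.5 bw 7.2
shift(mm) [-12.7  65.    3.8] turn [0.05 0.02 0.  ]
```

View pics/w17.png

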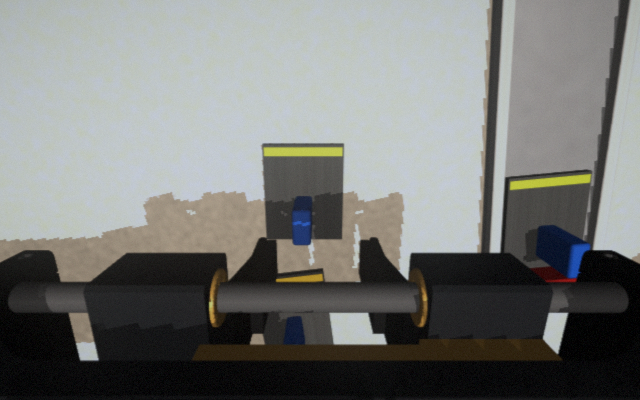

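{"fn": "arm_command", "kwargs": {
  "targets": [
    [[-0.006,0.01,0.002,0,0,0],[-0.0065,0.01,0.002,0,0,0],[0,0.02,0,0,0,0],[0,0.016,0,0,0,0],[0,0.008,0,0,0,0],[0,0,0,0,0,0]]
  ]
}}

```text
time: 24.27
ee_pos: [0.4676, -0.0937, 0.0092]
eef_rot: [0.702, -0.083, 0.081, -0.702]
ft_force: [-0.1, -0.7, -0.1]
width: 0.0435
```

Run:
```python
from h import *
show()
go(.4691,-.0943,.0105,-13.3)
```

```text
t 24.27 p [ 0.4676 -0.0937  0.0092] yaw -13.30 ydir [-0.002 -0.    -1.   ] F [-0.1 -0.7 -0.1] w 0.0435
shift(mm) [ 1.6 -1.3 -0.3] turn [ 0.04  0.   -0.12]
```

Close, lift, set yaw and pitch.

{"fn": "arm_command", "kwargs": {
  "targets": [
    [[0,-0.001,0,0,0,0],[0,0,0,0,0,0],[0,0,0,0,0,0],[0,0,0,0,0,0],[0,0,0,0,0,0],[0,0,0,0,0,0]]
  ],
  "hand": 0,
  "grip_force": 25
}}

```text
time: 24.77
ee_pos: [0.469, -0.0939, 0.0117]
eef_rot: [-0.702, 0.082, -0.082, 0.702]
ft_force: [-0.5, -0.2, 3.9]
width: 0.0118
```

{"fn": "arm_command", "kwargs": {
  "targets": [
    [[0,-0.01,0,0,0,0],[0,-0.02,0,0,0,0],[0,-0.03,0,0,0,0],[0,-0.03,0,0,-6,0],[0,0,0,0,0,0],[0,0,0,0,0,0]]
  ]
}}

```text
time: 25.27
ee_pos: [0.4699, -0.0939, 0.1032]
eef_rot: [-0.705, 0.044, -0.046, 0.706]
ft_force: [-0.8, 0.1, -1.6]
width: 0.0118
```

Run:
```python
from h import *
show()
c=cam("wrist","w18"); leaves(c,zt=pose()[0][2]-.005)
x,y=bedpt(.0684); go(x,y,.1,-7.3)
```

```text
t 25.27 p [ 0.4699 -0.0939  0.1032] yaw -7.31 ydir [ 0.004  0.001 -1.   ] F [-0.8  0.1 -1.6] w 0.0118
px [318. 177.] tail [475.7 -46.4] head 82.6 grip [469.6 -94. ] ribcentroid [470.8 -83.1] len 54.3 bw 6.3
shift(mm) [172.1   2.    8.5] turn [-0.06 -0.04  0.06]
```

{"fn": "arm_command", "kwargs": {
  "targets": [
    [[0.0287,0,0.0014,0,0,0],[0.0287,0,0.0014,0,0,0],[0.0287,0,0.0014,0,0,0],[0.0287,0,0.0014,0,0,0],[0.0287,0,0.0014,0,0,0],[0.0287,0,0.0014,0,0,0],[0,0,0,-6.4,0,0],[0,0,0,0,0,0],[0,0,0,0,0,0]]
  ]
}}

```text
time: 26.07
ee_pos: [0.64, -0.1053, 0.0992]
eef_rot: [0.744, -0.048, 0.04, -0.666]
ft_force: [-0.7, -0.7, 0.1]
width: 0.0119
```

Run:
```python
from h import *
show(); print(tobed(pose()[0]))
c=cam("wrist","w19")
x,y=bedpt(.0684); go(x,y,.0235,-7.3,-6.4)
```

```text
t 26.07 p [ 0.64   -0.1053  0.0992] yaw -7.15 ydir [-0.017 -0.109 -0.994] F [-0.7 -0.7  0.1] w 0.0119
[0.07020013 0.00098651]
shift(mm) [ 1.5 76.   8. ] turn [-0.09  0.06 -0.15]
```

View pics/w19.png

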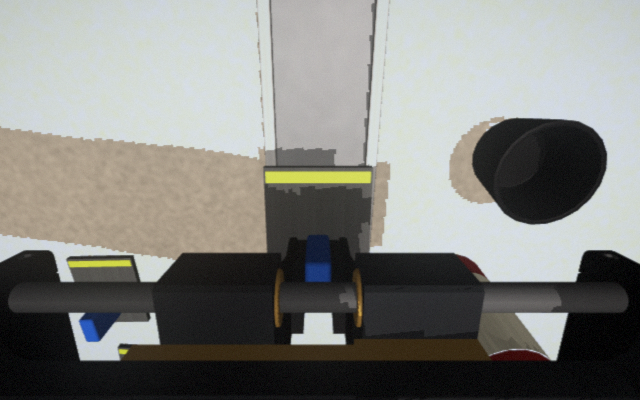

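{"fn": "arm_command", "kwargs": {
  "targets": [
    [[0.0005,0.02,0.002,0,0,0],[0.0005,0.02,0.002,0,0,0],[0.0005,0.016,0.0018,0,0,0],[0,0.008,0.001,0,0,0],[0,0.006,0.0007,0,0,0],[0,0.004,0.0005,0,0,0],[0,0,0,0,0,0],[0,0,0,0,0,0]]
  ]
}}

```text
time: 26.78
ee_pos: [0.6423, -0.1082, 0.0276]
eef_rot: [0.744, -0.047, 0.043, -0.665]
ft_force: [-0.1, 0.1, 0.1]
width: 0.0121
```

Run:
```python
from h import *
show(); print(tobed(pose()[0]))
c=cam("wrist","w20")
x,y=bedpt(.0684); go(x,y,.0225,-7.3,-6.4)
c=cam("scene");cv2.imwrite("pics/s20.png",cv2.resize(c["pixels"][150:280,230:400],(784,600)))
```

```text
t 26.78 p [ 0.6423 -0.1082  0.0276] yaw -7.32 ydir [-0.013 -0.11  -0.994] F [-0.1  0.1  0.1] w 0.0121
[ 0.06767941 -0.00165937]
shift(mm) [-1.9  5.2  1.2] turn [-0.02 -0.01  0.07]
```

View pics/w20.png

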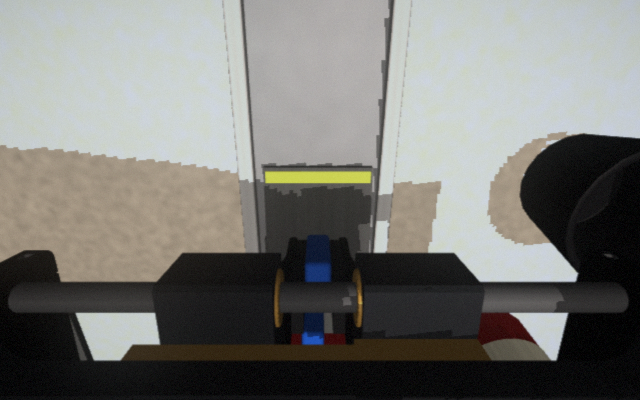

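View pics/s20.png

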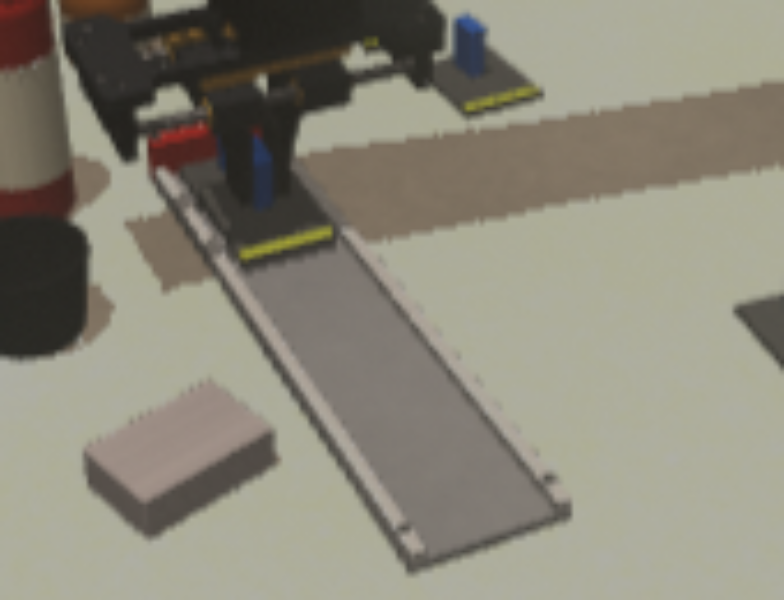

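{"fn": "arm_command", "kwargs": {
  "targets": [
    [[-0.001,0.001,0.0005,0,0,0],[-0.0008,0.0015,0.0005,0,0,0],[0,0.0015,0.0002,0,0,0],[0,0,0,0,0,0],[0,0,0,0,0,0]]
  ]
}}

```text
time: 27.3
ee_pos: [0.6404, -0.1068, 0.0228]
eef_rot: [0.744, -0.047, 0.042, -0.665]
ft_force: [-1.0, -0.2, 0.8]
width: 0.0118
```

{"fn": "arm_command", "kwargs": {
  "targets": [
    [[0,0.001,0,0,0,0],[0,0,0,0,0,0],[0,0,0,0,0,0]]
  ]
}}

```text
time: 27.55
ee_pos: [0.6405, -0.1069, 0.0227]
eef_rot: [0.744, -0.047, 0.042, -0.665]
ft_force: [-3.7, 1.0, 10.7]
width: 0.0122
```

Run:
```python
from h import *
show(); print(tobed(pose()[0]))
c=cam("wrist","w21"); cv2.imwrite("pics/w21z.png",cv2.resize(c["pixels"][140:350,220:420],(571,600),interpolation=cv2.INTER_NEAREST))
c=cam("scene");cv2.imwrite("pics/s21.png",cv2.resize(c["pixels"][170:220,260:320],(720,600)))
```

```text
t 27.55 p [ 0.6405 -0.1069  0.0227] yaw -7.30 ydir [-0.014 -0.11  -0.994] F [-3.7  1.  10.7] w 0.0122
[0.06867767 0.00033581]
```

View pics/w21z.png

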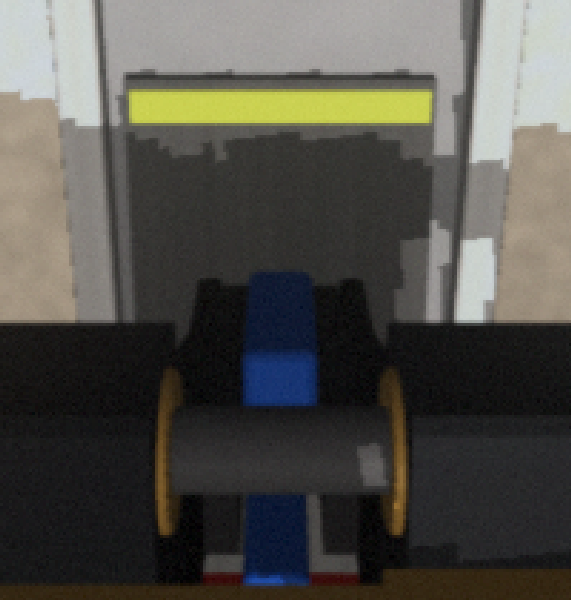

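View pics/s21.png

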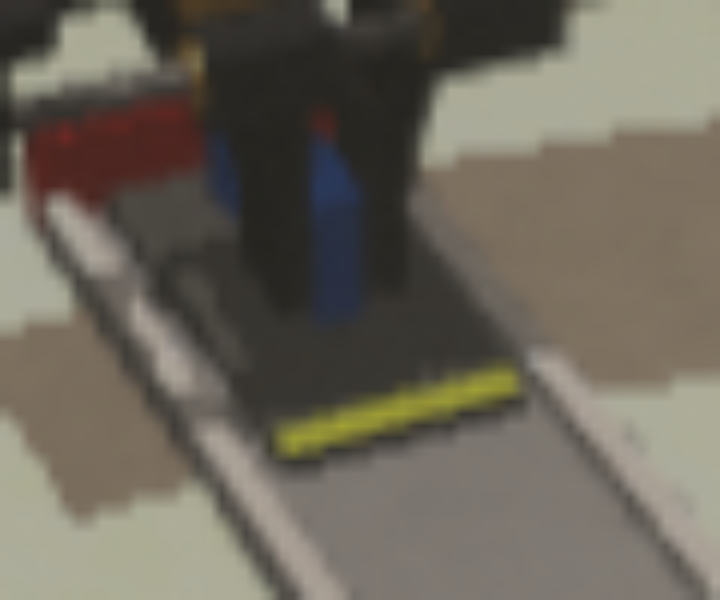

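{"fn": "arm_command", "kwargs": {
  "targets": [
    [[0,-0.0005,0,0,0,0],[0,0,0,0,0,0]]
  ]
}}

```text
time: 27.82
ee_pos: [0.6406, -0.1069, 0.0227]
eef_rot: [0.744, -0.047, 0.043, -0.665]
ft_force: [-2.4, 1.2, 6.4]
width: 0.0119
```

{"fn": "arm_command", "kwargs": {
  "targets": [
    [[0,0,0,0,0,0],[0,0,0,0,0,0],[0,0,0,0,0,0]]
  ],
  "hand": 0.35
}}

```text
time: 28.07
ee_pos: [0.6403, -0.1072, 0.0221]
eef_rot: [0.744, -0.048, 0.042, -0.665]
ft_force: [-0.7, -0.1, 0.2]
width: 0.0242
```

{"fn": "arm_command", "kwargs": {
  "targets": [
    [[0,-0.015,0,0,0,0],[0,-0.03,0,0,0,0],[0,-0.04,0,0,0,0],[0,-0.04,0,0,0,0],[0,-0.04,0,6.4,0,0],[0,0,-0.04,0,0,0],[0,0,-0.02,0,0,0],[0,0,0,0,0,0],[0,0,0,0,0,0]]
  ],
  "hand": 0.5
}}

```text
time: 28.82
ee_pos: [0.6346, -0.1503, 0.1875]
eef_rot: [0.706, -0.046, 0.046, -0.706]
ft_force: [1.3, 0.7, -0.1]
width: 0.0435
```

Run:
```python
from h import *
show(); print(tobed(pose()[0]))
c=cam("wrist","w22"); 
for l in leaves(c,zt=.011): print(tobed(l["tail"]/1000))
```

```text
t 28.82 p [ 0.6346 -0.1503  0.1875] yaw -7.48 ydir [ 0.001 -0.    -1.   ] F [ 1.3  0.7 -0.1] w 0.0435
[0.0249462  0.00063078]
px [318.  95.] tail [645.9 -60.8] head 82.5 grip [ 639.6 -108.4] ribcentroid [ 640.  -105.5] len 54.8 bw 5.5
px [140. 200.] tail [ 447.6 -139.9] head 84.0 grip [ 442.5 -187.7] ribcentroid [ 450.2 -181.4] len 54.3 bw 7.9
[0.11507875 0.00085328]
[0.0114393 0.1874984]
```

View pics/w22.png

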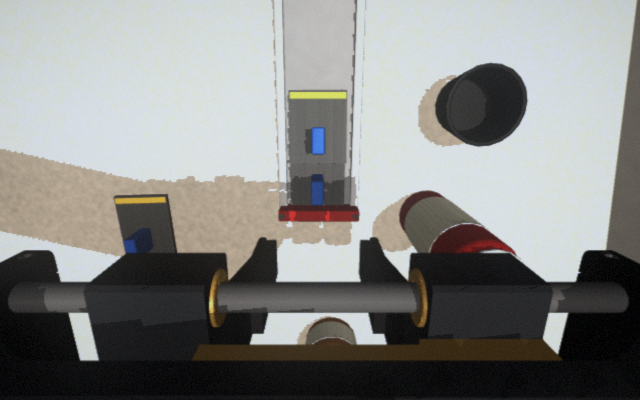

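{"fn": "arm_command", "kwargs": {
  "targets": [
    [[-0.031,0,-0.0105,0,-0.3,0],[-0.031,0,-0.0105,0,-0.3,0],[-0.031,0,-0.0105,0,-0.3,0],[-0.031,0,-0.0105,0,-0.3,0],[-0.031,0.01,-0.0105,0,-0.3,0],[-0.031,0.02,-0.0105,0,0,0],[0,0.03,0,0,0,0],[0,0.03,0,0,0,0],[0,0.03,0,0,0,0],[0,0,0,0,0,0],[0,0,0,0,0,0]]
  ]
}}

```text
time: 29.78
ee_pos: [0.4426, -0.189, 0.0661]
eef_rot: [0.706, -0.036, 0.034, -0.706]
ft_force: [1.0, 0.5, 0.2]
width: 0.0437
```

```bash
cat > pick.py <<'E'
from h import *
show()
c=cam("wrist","p%d"%(pose()[2]["time"]*10))
for l in leaves(c):
    if abs(l["px"][0]-320)<80: go(l["grip"][0]/1000,l["grip"][1]/1000,.0105,l["head"]-90)
E
python3 pick.py
```

```text
t 29.78 p [ 0.4426 -0.189   0.0661] yaw -5.74 ydir [-0.003 -0.    -1.   ] F [1.  0.5 0.2] w 0.0437
px [314. 160.] tail [ 444.  -141.8] head 83.6 grip [ 438.7 -189.5] ribcentroid [ 439.3 -186.3] len 54.3 bw 6.7
shift(mm) [-5.  56.8 -0.5] turn [ 0.04  0.65 -0.02]
```

{"fn": "arm_command", "kwargs": {
  "targets": [
    [[-0.0035,0.015,0,0,0.6,0],[0,0.02,0,0,0,0],[0,0.013,0,0,0,0],[0,0.006,0,0,0,0],[0,0,0,0,0,0]]
  ]
}}

```text
time: 30.25
ee_pos: [0.4403, -0.1892, 0.0129]
eef_rot: [-0.706, 0.039, -0.039, 0.706]
ft_force: [0.2, 0.3, 0.1]
width: 0.0436
```

{"fn": "arm_command", "kwargs": {
  "targets": [
    [[0,0,0,0,0,0],[0,0,0,0,0,0],[0,0,0,0,0,0],[0,0,0,0,0,0],[0,0,0,0,0,0],[0,0,0,0,0,0]]
  ],
  "hand": 0,
  "grip_force": 25
}}

```text
time: 30.75
ee_pos: [0.4398, -0.1893, 0.0125]
eef_rot: [-0.706, 0.039, -0.04, 0.706]
ft_force: [-0.3, 0.6, 6.0]
width: 0.0115
```

{"fn": "arm_command", "kwargs": {
  "targets": [
    [[0,-0.01,0,0,0,0],[0,-0.02,0,0,0,0],[0,-0.03,0,0,0,0],[0,-0.03,0,0,0.9,0],[0,0,0,0,0,0],[0,0,0,0,0,0]]
  ]
}}

```text
time: 31.25
ee_pos: [0.4407, -0.1895, 0.104]
eef_rot: [-0.705, 0.044, -0.046, 0.706]
ft_force: [-1.0, -0.2, -1.7]
width: 0.0118
```

Run:
```python
from h import *
show()
c=cam("wrist","w24"); leaves(c,zt=pose()[0][2]-.006)
x,y=bedpt(.1134); go(x,y,.1,-7.3)
```

```text
t 31.25 p [ 0.4407 -0.1895  0.104 ] yaw -7.30 ydir [ 0.004  0.001 -1.   ] F [-1.  -0.2 -1.7] w 0.0118
px [317. 177.] tail [ 446.3 -142.1] head 82.7 grip [ 440.2 -189.7] ribcentroid [ 441.5 -179.1] len 54.2 bw 6.3
shift(mm) [188.9   3.2 151.7] turn [-0.05  0.02  0.07]
```

{"fn": "arm_command", "kwargs": {
  "targets": [
    [[0.0236,0,0.019,0,0,0],[0.0236,0,0.019,0,0,0],[0.0236,0,0.019,0,0,0],[0.0236,0,0.019,0,0,0],[0.0236,0,0.019,0,0,0],[0.0236,0,0.019,0,0,0],[0.0236,0,0.019,0,0,0],[0.0236,0,0.019,0,0,0],[0,0,0,-6.4,0,0],[0,0,0,0,0,0],[0,0,0,0,0,0]]
  ]
}}

```text
time: 32.22
ee_pos: [0.6457, -0.0602, 0.1]
eef_rot: [0.744, -0.047, 0.04, -0.665]
ft_force: [-0.9, 0.4, -0.5]
width: 0.0119
```

Run:
```python
from h import *
show(); print(tobed(pose()[0]))
x,y=bedpt(.1137); go(x,y,.029,-7.3,-6.4)
```

```text
t 32.22 p [ 0.6457 -0.0602  0.1   ] yaw -7.07 ydir [-0.017 -0.111 -0.994] F [-0.9  0.4 -0.5] w 0.0119
[0.11570798 0.00115336]
shift(mm) [ 1.4 70.8  6. ] turn [ 0.04  0.25 -0.18]
```

{"fn": "arm_command", "kwargs": {
  "targets": [
    [[0,0.02,0.002,0,0,0],[0,0.02,0.002,0,0,0],[0,0.018,0.001,0,0,0],[0,0.01,0.001,0,0,0],[0,0.002,0,0,0,0],[0,0,0,0,0,0],[0,0,0,0,0,0]]
  ]
}}

```text
time: 32.8
ee_pos: [0.6463, -0.065, 0.0329]
eef_rot: [0.744, -0.047, 0.043, -0.665]
ft_force: [-0.6, 0.3, -0.5]
width: 0.0119
```

Run:
```python
from h import *
show(); print(tobed(pose()[0]))
x,y=bedpt(.1137); go(x,y,.0237,-7.3,-6.4)
```

```text
t 32.80 p [ 0.6463 -0.065   0.0329] yaw -7.34 ydir [-0.013 -0.11  -0.994] F [-0.6  0.3 -0.5] w 0.0119
[ 1.11029191e-01 -8.84035608e-05]
shift(mm) [-0.1  8.9  3.7] turn [-0.02 -0.05  0.04]
```

{"fn": "arm_command", "kwargs": {
  "targets": [
    [[0,0.003,0.002,0,0,0],[0,0.003,0.0015,0,0,0],[0,0.002,0,0,0,0],[0,0,0,0,0,0],[0,0,0,0,0,0]]
  ]
}}

```text
time: 33.22
ee_pos: [0.6464, -0.0617, 0.0237]
eef_rot: [0.744, -0.047, 0.042, -0.665]
ft_force: [-1.2, -0.4, -0.1]
width: 0.0113
```

{"fn": "arm_command", "kwargs": {
  "targets": [
    [[0,0.001,0,0,0,0],[0,0,0,0,0,0]]
  ]
}}

```text
time: 33.38
ee_pos: [0.6465, -0.0618, 0.0236]
eef_rot: [0.744, -0.047, 0.043, -0.665]
ft_force: [-3.7, 1.0, 8.8]
width: 0.012
```

Run:
```python
from h import *
show(); print(tobed(pose()[0]))
x,y=bedpt(.1137); go(x,y,.0237,-7.3,-6.4)
```

```text
t 33.38 p [ 0.6465 -0.0618  0.0236] yaw -7.30 ydir [-0.014 -0.11  -0.994] F [-3.7  1.   8.8] w 0.0120
[0.11416075 0.00014573]
shift(mm) [ 0.1 -0.1 -0.5] turn [-0.04 -0.    0.01]
```

{"fn": "arm_command", "kwargs": {
  "targets": [
    [[0,-0.0005,0,0,0,0],[0,0,0,0,0,0],[0,0,0,0,0,0],[0,0,0,0,0,0]]
  ],
  "hand": 0.35
}}

```text
time: 33.72
ee_pos: [0.6463, -0.062, 0.0231]
eef_rot: [0.744, -0.048, 0.042, -0.665]
ft_force: [0.0, 0.1, -0.2]
width: 0.0277
```

{"fn": "arm_command", "kwargs": {
  "targets": [
    [[0,-0.015,0,0,0,0],[0,-0.03,0,0,0,0],[0,-0.04,0,0,0,0],[0,-0.04,0,0,0,0],[0,-0.04,0,6.4,0,0],[0,0,-0.04,0,0,0],[0,0,-0.02,0,0,0],[0,0,0,0,0,0],[0,0,0,0,0,0]]
  ],
  "hand": 0.5
}}

```text
time: 34.47
ee_pos: [0.6407, -0.1051, 0.1886]
eef_rot: [0.706, -0.046, 0.047, -0.706]
ft_force: [0.6, 1.5, 1.0]
width: 0.0436
```

Run:
```python
from h import *
show(); print(tobed(pose()[0]))
c=cam("wrist","w25"); 
for l in leaves(c,zt=.011): print(tobed(l["tail"]/1000))
go(.445,-.298,.12,-7.3)
```

```text
t 34.47 p [ 0.6407 -0.1051  0.1886] yaw -7.48 ydir [ 0.001 -0.    -1.   ] F [0.6 1.5 1. ] w 0.0436
[0.07054744 0.00035853]
px [317.  95.] tail [651.5 -15.5] head 82.5 grip [645.2 -63.1] ribcentroid [646.1 -60.5] len 54.0 bw 5.5
[0.16075408 0.00103361]
shift(mm) [-169.6   67.7 -218.4] turn [-0.04 -0.03  0.03]
```

View pics/w25.png

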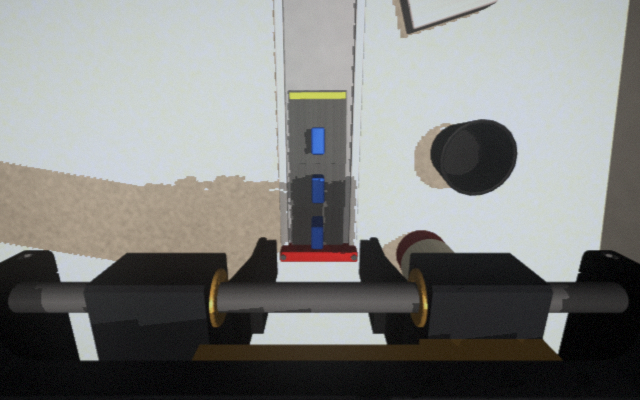

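{"fn": "arm_command", "kwargs": {
  "targets": [
    [[-0.021,0.008,-0.027,0,0.5,0],[-0.021,0.008,-0.027,0,0.5,0],[-0.021,0.008,-0.027,0,0.5,0],[-0.021,0.008,-0.027,0,0.5,0],[-0.021,0.008,-0.027,0,0.5,0],[-0.021,0.008,-0.027,0,0.5,0],[-0.021,0.008,-0.027,0,0.5,0],[-0.021,0.008,-0.027,0,0.5,0],[0,0,0,0,0,0],[0,0,0,0,0,0]]
  ]
}}

```text
time: 35.35
ee_pos: [0.4405, -0.2901, 0.1232]
eef_rot: [-0.703, 0.07, -0.07, 0.704]
ft_force: [0.3, -0.0, 0.6]
width: 0.0438
```

```bash
python3 pick.py; ls -t pics | head -1
```

```text
t 35.35 p [ 0.4405 -0.2901  0.1232] yaw -11.39 ydir [-0.     0.001 -1.   ] F [ 0.3 -0.   0.6] w 0.0438
px [321. 152.] tail [ 451.7 -247.7] head 78.6 grip [ 442.2 -294.7] ribcentroid [ 442.4 -291.9] len 54.3 bw 5.9
shift(mm) [  1.4 112.9  -5.5] turn [-0.05  0.14  0.02]
p353.png
```

{"fn": "arm_command", "kwargs": {
  "targets": [
    [[0.001,0.025,-0.003,0,0,0],[0,0.03,-0.0015,0,0,0],[0,0.03,0,0,0,0],[0,0.018,0,0,0,0],[0,0.008,0,0,0,0],[0,0,0,0,0,0]]
  ]
}}

```text
time: 35.9
ee_pos: [0.4416, -0.293, 0.0108]
eef_rot: [-0.704, 0.07, -0.068, 0.704]
ft_force: [-0.5, 0.8, 0.6]
width: 0.0431
```

{"fn": "arm_command", "kwargs": {
  "targets": [
    [[0,0,0,0,0,0],[0,0,0,0,0,0],[0,0,0,0,0,0],[0,0,0,0,0,0],[0,0,0,0,0,0],[0,0,0,0,0,0]]
  ],
  "hand": 0,
  "grip_force": 25
}}

```text
time: 36.4
ee_pos: [0.4416, -0.2946, 0.0126]
eef_rot: [-0.704, 0.069, -0.07, 0.704]
ft_force: [-0.2, 1.7, 5.3]
width: 0.0116
```

{"fn": "arm_command", "kwargs": {
  "targets": [
    [[0,-0.01,0,0,0,0],[0,-0.02,0,0,0,0],[0,-0.03,0,0,0,0],[0,-0.03,0,0,-4.1,0],[0,0,0,0,0,0],[0,0,0,0,0,0]]
  ]
}}

```text
time: 36.9
ee_pos: [0.4423, -0.2951, 0.104]
eef_rot: [0.706, -0.043, 0.046, -0.706]
ft_force: [0.2, 0.1, -0.7]
width: 0.0119
```

Run:
```python
from h import *
show()
c=cam("wrist","w26"); leaves(c,zt=pose()[0][2]-.006)
x,y=bedpt(.1587); go(x,y,.1,-7.3)
```

```text
t 36.90 p [ 0.4423 -0.2951  0.104 ] yaw -7.21 ydir [ 0.004 -0.    -1.   ] F [ 0.2  0.1 -0.7] w 0.0119
px [318. 175.] tail [ 448.1 -246.8] head 82.7 grip [ 442.  -294.4] ribcentroid [ 443.  -284.4] len 54.5 bw 6.3
shift(mm) [174.2   3.  301.1] turn [-0.04  0.07  0.07]
```

{"fn": "arm_command", "kwargs": {
  "targets": [
    [[0.0174,0,0.03,0,0,0],[0.0174,0,0.03,0,0,0],[0.0174,0,0.03,0,0,0],[0.0174,0,0.03,0,0,0],[0.0174,0,0.03,0,0,0],[0.0174,0,0.03,0,0,0],[0.0174,0,0.03,0,0,0],[0.0174,0,0.03,0,0,0],[0.0174,0,0.03,0,0,0],[0.0174,0,0.03,0,0,0],[0,0,0,-6.4,0,0],[0,0,0,0,0,0]]
  ]
}}

```text
time: 37.95
ee_pos: [0.6521, -0.0117, 0.0994]
eef_rot: [0.746, -0.045, 0.038, -0.664]
ft_force: [0.0, 1.3, -1.5]
width: 0.0117
```

{"fn": "arm_command", "kwargs": {
  "targets": [
    [[0,0,0,0,0,0],[0,0,0,0,0,0]]
  ]
}}

```text
time: 38.12
ee_pos: [0.6505, -0.0195, 0.1011]
eef_rot: [0.744, -0.048, 0.041, -0.665]
ft_force: [1.3, -0.1, -0.4]
width: 0.012
```

Run:
```python
from h import *
show(); print(tobed(pose()[0]))
x,y=bedpt(.1587); go(x,y,.030,-7.3,-6.4)
```

```text
t 38.12 p [ 0.6505 -0.0195  0.1011] yaw -7.26 ydir [-0.016 -0.111 -0.994] F [ 1.3 -0.1 -0.4] w 0.0120
[0.15664913 0.00149145]
shift(mm) [ 1.6 70.4 10. ] turn [ 0.02  0.06 -0.11]
```

{"fn": "arm_command", "kwargs": {
  "targets": [
    [[0.001,0.02,0.003,0,0,0],[0,0.02,0.003,0,0,0],[0,0.02,0.002,0,0,0],[0,0.01,0.001,0,0,0],[0,0,0.0005,0,0,0],[0,0,0,0,0,0],[0,0,0,0,0,0]]
  ]
}}

```text
time: 38.7
ee_pos: [0.6533, -0.018, 0.0329]
eef_rot: [0.744, -0.047, 0.043, -0.665]
ft_force: [-0.4, 0.1, -0.2]
width: 0.0119
```

Run:
```python
from h import *
show(); print(tobed(pose()[0]))
x,y=bedpt(.1587); go(x,y,.0237,-7.3,-6.4)
c=cam("wrist","w27")
```

```text
t 38.70 p [ 0.6533 -0.018   0.0329] yaw -7.26 ydir [-0.012 -0.11  -0.994] F [-0.4  0.1 -0.2] w 0.0119
[ 0.15847592 -0.00110727]
shift(mm) [-1.1  9.1  1.2] turn [-0.03  0.02  0.09]
```

View pics/w27.png

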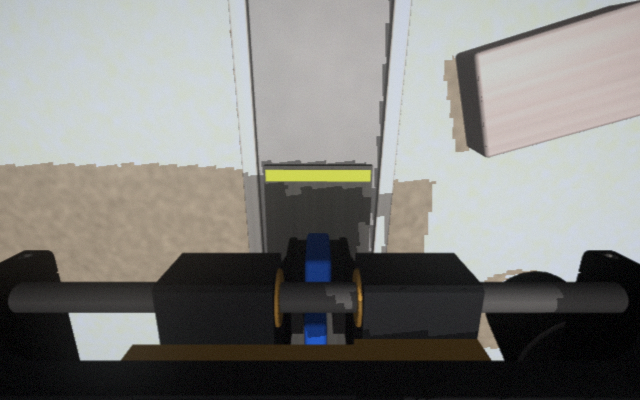

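{"fn": "arm_command", "kwargs": {
  "targets": [
    [[-0.001,0.003,0.0005,0,0,0],[0,0.003,0.0005,0,0,0],[0,0.002,0,0,0,0],[0,0.001,0,0,0,0],[0,0,0,0,0,0],[0,0,0,0,0,0]]
  ]
}}

```text
time: 39.25
ee_pos: [0.6519, -0.0167, 0.0236]
eef_rot: [0.744, -0.047, 0.042, -0.666]
ft_force: [-5.8, 2.1, 10.8]
width: 0.0118
```

Run:
```python
from h import *
show(); print(tobed(pose()[0]))
```

```text
t 39.25 p [ 0.6519 -0.0167  0.0236] yaw -7.19 ydir [-0.014 -0.11  -0.994] F [-5.8  2.1 10.8] w 0.0118
[0.15958674 0.00051659]
```

{"fn": "arm_command", "kwargs": {
  "targets": [
    [[0,-0.0005,0,0,0,0],[0,0,0,0,0,0],[0,0,0,0,0,0],[0,0,0,0,0,0]]
  ],
  "hand": 0.35
}}

```text
time: 39.58
ee_pos: [0.6517, -0.0171, 0.0228]
eef_rot: [0.744, -0.047, 0.042, -0.665]
ft_force: [0.0, 0.5, 0.3]
width: 0.0278
```

{"fn": "arm_command", "kwargs": {
  "targets": [
    [[0,-0.015,0,0,0,0],[0,-0.03,0,0,0,0],[0,-0.04,0,0,0,0],[0,-0.04,0,0,0,0],[0,-0.04,0,6.4,0,0],[0,0,-0.04,0,0,0],[0,0,-0.02,0,0,0],[0,0,0,0,0,0],[0,0,0,0,0,0]]
  ],
  "hand": 0.5
}}

```text
time: 40.33
ee_pos: [0.6463, -0.0603, 0.1884]
eef_rot: [-0.706, 0.045, -0.046, 0.706]
ft_force: [-0.4, 0.7, -0.0]
width: 0.0436
```

Run:
```python
from h import *
show(); print(tobed(pose()[0]))
c=cam("wrist","w28"); 
for l in leaves(c,zt=.011): print(tobed(l["tail"]/1000))
go(.466,-.395,.12,-7.3)
```

```text
t 40.33 p [ 0.6463 -0.0603  0.1884] yaw -7.38 ydir [ 0.001  0.    -1.   ] F [-0.4  0.7 -0. ] w 0.0436
[0.11568008 0.00053148]
px [317.  94.] tail [657.   30.2] head 82.6 grip [650.9 -17.4] ribcentroid [651.6 -14.7] len 54.0 bw 6.4
[0.20684567 0.00137218]
shift(mm) [-136.8   67.4 -356.8] turn [-0.04  0.07  0.03]
```

View pics/w28.png

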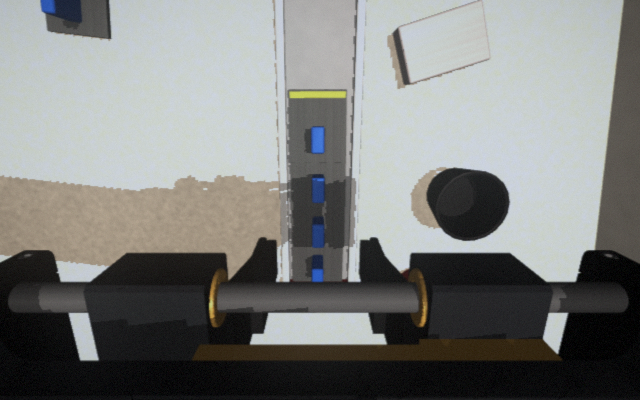

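{"fn": "arm_command", "kwargs": {
  "targets": [
    [[-0.0115,0.003,-0.0325,0,0,0],[-0.0125,0.004,-0.0325,0,0,0],[-0.0125,0.004,-0.0325,0,0,0],[-0.0125,0.004,-0.0325,0,0,0],[-0.0125,0.006,-0.0325,0,0,0],[-0.0125,0.006,-0.0325,0,0,0],[-0.0125,0.008,-0.0325,0,0,0],[-0.0125,0.008,-0.0325,0,0,0],[-0.0125,0.008,-0.0325,0,0,0],[-0.0125,0.008,-0.0325,0,0,0],[-0.0125,0.008,-0.0325,0,0,0],[0,0,0,0,6.2,0]]
  ]
}}

```text
time: 41.38
ee_pos: [0.4608, -0.4016, 0.1193]
eef_rot: [0.703, -0.085, 0.083, -0.701]
ft_force: [-0.9, -0.6, 0.5]
width: 0.0435
```

{"fn": "arm_command", "kwargs": {
  "targets": [
    [[0,0,0,0,0,0],[0,0,0,0,0,0]]
  ]
}}

```text
time: 41.55
ee_pos: [0.4674, -0.3948, 0.1198]
eef_rot: [-0.702, 0.081, -0.081, 0.703]
ft_force: [0.4, 0.2, 0.2]
width: 0.0434
```

```bash
python3 pick.py
```

```text
t 41.55 p [ 0.4674 -0.3948  0.1198] yaw -13.17 ydir [-0.     0.001 -1.   ] F [0.4 0.2 0.2] w 0.0434
px [316. 151.] tail [ 475.  -349.7] head 77.2 grip [ 464.4 -396.5] ribcentroid [ 464.8 -395. ] len 54.4 bw 6.7
shift(mm) [ -2.9 109.4  -3. ] turn [-0.04 -0.31 -0.01]
```

{"fn": "arm_command", "kwargs": {
  "targets": [
    [[-0.0015,0.025,-0.002,0,-0.3,0],[-0.001,0.03,-0.001,0,0,0],[0,0.03,0,0,0,0],[0,0.015,0,0,0,0],[0,0.0075,0,0,0,0],[0,0,0,0,0,0]]
  ]
}}

```text
time: 42.1
ee_pos: [0.4635, -0.397, 0.0115]
eef_rot: [-0.702, 0.08, -0.079, 0.703]
ft_force: [-0.2, 0.2, -0.0]
width: 0.0434
```

{"fn": "arm_command", "kwargs": {
  "targets": [
    [[0,0,0,0,0,0],[0,0,0,0,0,0],[0,0,0,0,0,0],[0,0,0,0,0,0],[0,0,0,0,0,0],[0,0,0,0,0,0]]
  ],
  "hand": 0,
  "grip_force": 25
}}

```text
time: 42.6
ee_pos: [0.4634, -0.3984, 0.0129]
eef_rot: [0.703, -0.08, 0.081, -0.702]
ft_force: [0.0, 0.6, 4.2]
width: 0.0122
```

{"fn": "arm_command", "kwargs": {
  "targets": [
    [[0,-0.01,0,0,0,0],[0,-0.02,0,0,0,0],[0,-0.03,0,0,0,0],[0,-0.03,0,0,-5.6,0],[0,0,0,0,0,0],[0,0,0,0,0,0]]
  ]
}}

```text
time: 43.1
ee_pos: [0.4639, -0.3991, 0.1047]
eef_rot: [0.706, -0.045, 0.048, -0.705]
ft_force: [0.1, 0.5, -1.7]
width: 0.0112
```

Run:
```python
from h import *
show()
c=cam("wrist","w29"); leaves(c,zt=pose()[0][2]-.006)
x,y=bedpt(.2045); go(x,y,.1,-7.3)
```

```text
t 43.10 p [ 0.4639 -0.3991  0.1047] yaw -7.51 ydir [ 0.003 -0.001 -1.   ] F [ 0.1  0.5 -1.7] w 0.0112
px [318. 172.] tail [ 470.2 -349.4] head 82.4 grip [ 463.9 -396.9] ribcentroid [ 464.9 -387.8] len 54.4 bw 6.3
shift(mm) [137.1   3.4 448. ] turn [-0.01 -0.24  0.07]
```

{"fn": "arm_command", "kwargs": {
  "targets": [
    [[0.0114,0,0.0371,0,0,0],[0.0114,0,0.0371,0,0,0],[0.0114,0,0.0371,0,0,0],[0.0114,0,0.0371,0,0,0],[0.0114,0,0.0371,0,0,0],[0.0114,0,0.0371,0,0,0],[0.0114,0,0.0371,0,0,0],[0.0114,0,0.0371,0,0,0],[0.0114,0,0.0371,0,0,0],[0.0114,0,0.0371,0,0,0],[0.0114,0,0.0371,0,0,0],[0.0114,0,0.0371,0,0,0]]
  ]
}}

```text
time: 44.15
ee_pos: [0.6566, 0.0273, 0.1012]
eef_rot: [0.706, -0.047, 0.046, -0.705]
ft_force: [0.2, -0.5, 0.2]
width: 0.0119
```

{"fn": "arm_command", "kwargs": {
  "targets": [
    [[0,0,0,-6.4,0,0],[0,0,0,0,0,0],[0,0,0,0,0,0],[0,0,0,0,0,0]]
  ]
}}

```text
time: 44.48
ee_pos: [0.6561, 0.0243, 0.1016]
eef_rot: [0.744, -0.05, 0.043, -0.665]
ft_force: [-0.4, -0.6, -0.3]
width: 0.0121
```

Run:
```python
from h import *
show(); print(tobed(pose()[0]))
c=cam("wrist","w30")
x,y=bedpt(.2033); go(x,y,.030,-7.3,-6.4)
```

```text
t 44.48 p [0.6561 0.0243 0.1016] yaw -7.56 ydir [-0.016 -0.111 -0.994] F [-0.4 -0.6 -0.3] w 0.0121
[0.20085363 0.00155535]
shift(mm) [ 1.4 71.2 11.3] turn [ 0.01 -0.34 -0.09]
```

View pics/w30.png

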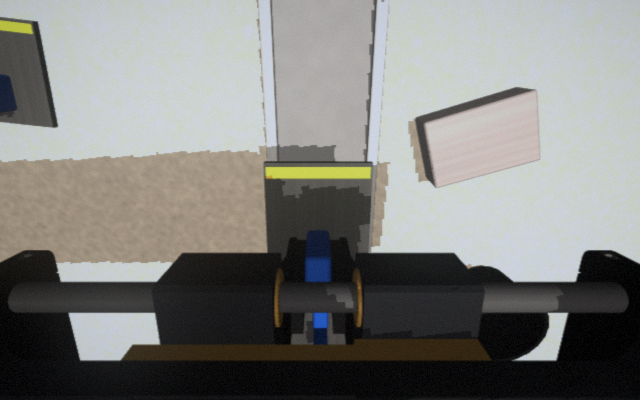

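{"fn": "arm_command", "kwargs": {
  "targets": [
    [[0.0005,0.02,0.003,0,-0.3,0],[0,0.02,0.003,0,0,0],[0,0.02,0.003,0,0,0],[0,0.01,0.0015,0,0,0],[0,0,0.0005,0,0,0],[0,0,0,0,0,0],[0,0,0,0,0,0]]
  ]
}}

```text
time: 45.12
ee_pos: [0.6585, 0.0275, 0.0331]
eef_rot: [0.744, -0.047, 0.043, -0.665]
ft_force: [-0.5, 0.9, 0.2]
width: 0.0118
```

Run:
```python
from h import *
show(); print(tobed(pose()[0]))
x,y=bedpt(.2033); go(x,y,.0237,-7.3,-6.4)
```

```text
t 45.12 p [0.6585 0.0275 0.0331] yaw -7.26 ydir [-0.013 -0.11  -0.994] F [-0.5  0.9  0.2] w 0.0118
[ 0.20429956 -0.00041443]
shift(mm) [-0.4  9.4  0. ] turn [-0.03  0.03  0.06]
```

{"fn": "arm_command", "kwargs": {
  "targets": [
    [[-0.0003,0.003,-0.0005,0,0,0],[0,0.003,0,0,0,0],[0,0.002,0,0,0,0],[0,0.001,0,0,0,0],[0,0,0,0,0,0],[0,0,0,0,0,0]]
  ]
}}

```text
time: 45.62
ee_pos: [0.6575, 0.0269, 0.024]
eef_rot: [0.744, -0.047, 0.042, -0.665]
ft_force: [-4.9, 0.8, 11.1]
width: 0.0118
```

Run:
```python
from h import *
show(); print(tobed(pose()[0]))
```

```text
t 45.62 p [0.6575 0.0269 0.024 ] yaw -7.21 ydir [-0.014 -0.11  -0.994] F [-4.9  0.8 11.1] w 0.0118
[0.2035636  0.00042327]
```

{"fn": "arm_command", "kwargs": {
  "targets": [
    [[0,-0.0005,0,0,0,0],[0,0,0,0,0,0],[0,0,0,0,0,0],[0,0,0,0,0,0]]
  ],
  "hand": 0.35
}}

```text
time: 45.95
ee_pos: [0.6572, 0.0269, 0.0231]
eef_rot: [0.744, -0.047, 0.042, -0.665]
ft_force: [0.3, 0.5, -0.2]
width: 0.0276
```

{"fn": "arm_command", "kwargs": {
  "targets": [
    [[0,-0.015,0,0,0,0],[0,-0.03,0,0,0,0],[0,-0.04,0,0,0,0],[0,-0.04,0,0,0,0],[0,-0.04,0,6.4,0,0],[0,0,-0.04,0,0,0],[0,0,-0.02,0,0,0],[0,0,0,0,0,0],[0,0,0,0,0,0]]
  ],
  "hand": 0.5
}}

```text
time: 46.7
ee_pos: [0.652, -0.0163, 0.1887]
eef_rot: [-0.705, 0.045, -0.046, 0.706]
ft_force: [-0.0, 1.5, -0.1]
width: 0.0435
```

Run:
```python
from h import *
show(); print(tobed(pose()[0]))
c=cam("wrist","w31"); 
for l in leaves(c,zt=.011): print(tobed(l["tail"]/1000))
for l in leaves(c,zt=.005): print(l["grip"])
go(.4475,.128,.12,-7.3)
```

```text
t 46.70 p [ 0.652  -0.0163  0.1887] yaw -7.38 ydir [ 0.001  0.    -1.   ] F [-0.   1.5 -0.1] w 0.0435
[0.16008374 0.00040911]
px [81. 10.] tail [462.3 173.6] head 76.1 grip [450.8 127. ] ribcentroid [457.6 125.5] len 54.1 bw 6.7
px [317.  93.] tail [662.8  75.2] head 82.6 grip [656.7  27.6] ribcentroid [657.4  30.2] len 54.0 bw 5.5
[0.32431761 0.2127303 ]
[0.25221252 0.0013495 ]
px [81. 10.] tail [458.8 175.5] head 76.1 grip [447.2 128.9] ribcentroid [453.6 126.7] len 55.1 bw 6.9
px [317.  93.] tail [662.8  75.4] head 82.6 grip [656.7  27.8] ribcentroid [657.4  29.6] len 54.9 bw 5.6
[447.23948074 128.94393746]
[656.66602711  27.81696468]
shift(mm) [-221.    68.2  115.4] turn [-0.05  0.07 -0.  ]
```

View pics/w31.png

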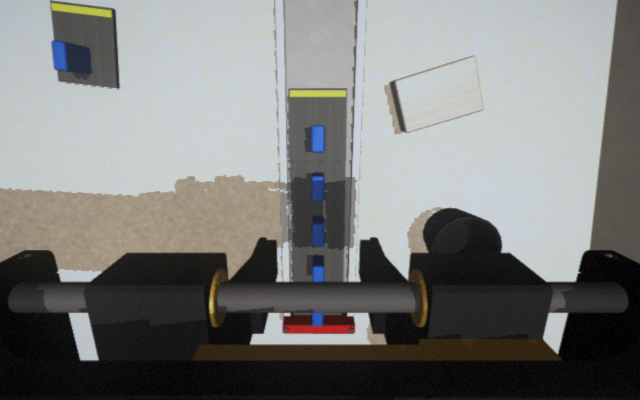

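Tail at 252.2. Now the last leaf.

{"fn": "arm_command", "kwargs": {
  "targets": [
    [[-0.0316,0,0.0165,0,0,0],[-0.0316,0.005,0.0165,0,0,0],[-0.0316,0.01,0.0165,0,0,0],[-0.0316,0.01,0.0165,0,0,0],[-0.0316,0.012,0.0165,0,0,0],[-0.0316,0.015,0.0165,0,0,0],[-0.0316,0.015,0.0165,0,0,0],[0,0,0,0,6.5,0],[0,0,0,0,0,0],[0,0,0,0,0,0],[0,0,0,0,0,0]]
  ]
}}

```text
time: 47.67
ee_pos: [0.4483, 0.1279, 0.1212]
eef_rot: [-0.702, 0.083, -0.084, 0.702]
ft_force: [0.5, 0.1, 0.1]
width: 0.0431
```

```bash
python3 pick.py
```

```text
t 47.67 p [0.4483 0.1279 0.1212] yaw -13.55 ydir [ 0.001  0.    -1.   ] F [0.5 0.1 0.1] w 0.0431
px [317. 147.] tail [458.6 174.9] head 76.4 grip [447.3 128.3] ribcentroid [447.5 130.6] len 54.4 bw 5.8
px [580. 207.] tail [666.3  60.3] head -97.4 grip [672.5 107.9] ribcentroid [447.5 130.6] len 56.8 bw 7.8
shift(mm) [ -1.3 110.5   0.4] turn [-0.01 -0.03  0.04]
```

{"fn": "arm_command", "kwargs": {
  "targets": [
    [[-0.001,0.025,0.001,0,0,0],[0,0.03,0.0005,0,0,0],[0,0.03,0,0,0,0],[0,0.016,0,0,0,0],[0,0.0075,0,0,0,0],[0,0,0,0,0,0]]
  ]
}}

```text
time: 48.22
ee_pos: [0.4464, 0.1285, 0.0109]
eef_rot: [0.703, -0.085, 0.084, -0.701]
ft_force: [0.5, 0.1, 0.7]
width: 0.0437
```

{"fn": "arm_command", "kwargs": {
  "targets": [
    [[0,0,0,0,0,0],[0,0,0,0,0,0],[0,0,0,0,0,0],[0,0,0,0,0,0],[0,0,0,0,0,0],[0,0,0,0,0,0]]
  ],
  "hand": 0,
  "grip_force": 25
}}

```text
time: 48.72
ee_pos: [0.4467, 0.1299, 0.0123]
eef_rot: [-0.702, 0.084, -0.084, 0.702]
ft_force: [-0.5, 0.3, 5.1]
width: 0.0118
```

{"fn": "arm_command", "kwargs": {
  "targets": [
    [[0,-0.01,0,0,0,0],[0,-0.02,0,0,0,0],[0,-0.03,0,0,0,0],[0,-0.03,0,0,-6.1,0],[0,0,0,0,0,0],[0,0,0,0,0,0]]
  ]
}}

```text
time: 49.22
ee_pos: [0.4475, 0.1303, 0.1037]
eef_rot: [-0.704, 0.046, -0.048, 0.707]
ft_force: [0.3, -0.7, -1.1]
width: 0.0117
```

Run:
```python
from h import *
show()
c=cam("wrist","w32"); leaves(c,zt=pose()[0][2]-.006)
x,y=bedpt(.2510); go(x,y,.1,-7.3)
```

```text
t 49.22 p [0.4475 0.1303 0.1037] yaw -7.60 ydir [ 0.002  0.003 -1.   ] F [ 0.3 -0.7 -1.1] w 0.0117
px [318. 178.] tail [453.2 176.5] head 82.3 grip [446.8 129. ] ribcentroid [448.2 139.7] len 54.3 bw 5.8
shift(mm) [222.9   2.3 -26.7] turn [-0.1  -0.34 -0.01]
```

{"fn": "arm_command", "kwargs": {
  "targets": [
    [[0.0278,0,-0.0032,0,-0.1,0],[0.0278,0,-0.0032,0,-0.1,0],[0.0278,0,-0.0032,0,-0.1,0],[0.0278,0,-0.0032,0,0,0],[0.0278,0,-0.0032,0,0,0],[0.0278,0,-0.0032,0,0,0],[0.0278,0,-0.0032,0,0,0],[0.0278,0,-0.0032,0,0,0],[0,0,0,-6.4,0,0],[0,0,0,0,0,0],[0,0,0,0,0,0],[0,0,0,0,0,0]]
  ]
}}

```text
time: 50.27
ee_pos: [0.6628, 0.0758, 0.1006]
eef_rot: [0.744, -0.048, 0.042, -0.666]
ft_force: [0.4, -0.4, -0.3]
width: 0.012
```

Run:
```python
from h import *
show(); print(tobed(pose()[0]))
c=cam("wrist","w33")
x,y=bedpt(.2522); go(x,y,.030,-7.3,-6.4)
```

```text
t 50.27 p [0.6628 0.0758 0.1006] yaw -7.30 ydir [-0.016 -0.109 -0.994] F [ 0.4 -0.4 -0.3] w 0.0120
[0.25274629 0.00144347]
shift(mm) [ 1.4 70.8  7.8] turn [-0.07 -0.03 -0.11]
```

View pics/w33.png

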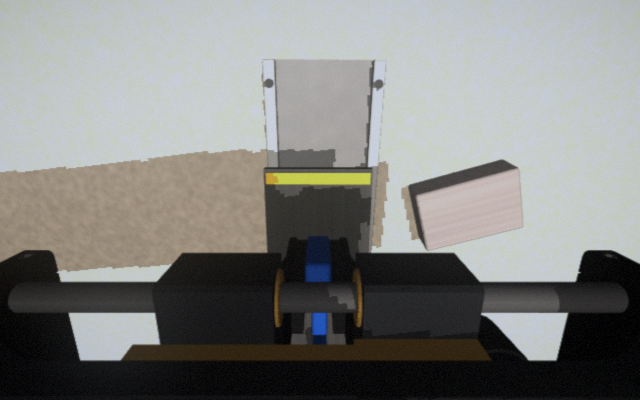

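{"fn": "arm_command", "kwargs": {
  "targets": [
    [[0.0005,0.02,0.0025,0,0,0],[0,0.02,0.002,0,0,0],[0,0.02,0.002,0,0,0],[0,0.01,0.0005,0,0,0],[0,0,0,0,0,0],[0,0,0,0,0,0],[0,0,0,0,0,0]]
  ]
}}

```text
time: 50.9
ee_pos: [0.6648, 0.0746, 0.0329]
eef_rot: [0.744, -0.047, 0.043, -0.666]
ft_force: [1.5, -0.4, -1.5]
width: 0.0119
```

Run:
```python
from h import *
show(); print(tobed(pose()[0]))
x,y=bedpt(.2522); go(x,y,.0237,-7.3,-6.4)
```

```text
t 50.90 p [0.6648 0.0746 0.0329] yaw -7.33 ydir [-0.013 -0.11  -0.994] F [ 1.5 -0.4 -1.5] w 0.0119
[ 0.25180141 -0.00071226]
shift(mm) [-0.7  9.1  1.4] turn [-0.05 -0.03  0.06]
```

{"fn": "arm_command", "kwargs": {
  "targets": [
    [[-0.0005,0.003,0.0005,0,0,0],[0,0.003,0,0,0,0],[0,0.002,0,0,0,0],[0,0.001,0,0,0,0],[0,0,0,0,0,0],[0,0,0,0,0,0]]
  ]
}}

```text
time: 51.4
ee_pos: [0.6638, 0.0745, 0.0233]
eef_rot: [0.744, -0.048, 0.042, -0.665]
ft_force: [-3.5, 0.9, 7.6]
width: 0.0118
```

Run:
```python
from h import *
show(); print(tobed(pose()[0]))
```

```text
t 51.40 p [0.6638 0.0745 0.0233] yaw -7.30 ydir [-0.014 -0.11  -0.994] F [-3.5  0.9  7.6] w 0.0118
[0.25164582 0.00028074]
```

{"fn": "arm_command", "kwargs": {
  "targets": [
    [[0,-0.0005,0,0,0,0],[0,0,0,0,0,0],[0,0,0,0,0,0],[0,0,0,0,0,0]]
  ],
  "hand": 0.35
}}

```text
time: 51.73
ee_pos: [0.6636, 0.0744, 0.0228]
eef_rot: [0.744, -0.048, 0.042, -0.665]
ft_force: [0.1, 0.4, 0.5]
width: 0.0276
```

{"fn": "arm_command", "kwargs": {
  "targets": [
    [[0,-0.015,0,0,0,0],[0,-0.03,0,0,0,0],[0,-0.04,0,0,0,0],[0,-0.04,0,0,0,0],[0,-0.04,0,6.4,0,0],[0,0,-0.04,0,0,0],[0,0,-0.02,0,0,0],[0,0,0,0,0,0],[0,0,0,0,0,0]]
  ],
  "hand": 0.5
}}

```text
time: 52.48
ee_pos: [0.6584, 0.0313, 0.1884]
eef_rot: [-0.705, 0.046, -0.046, 0.706]
ft_force: [0.9, 1.7, -0.7]
width: 0.0433
```

Run:
```python
from h import *
show(); print(tobed(pose()[0]))
c=cam("wrist","w34"); 
for l in leaves(c,zt=.011): print(tobed(l["tail"]/1000))
t=cam("top"); cv2.imwrite("pics/t34.png",cv2.resize(t["pixels"][120:290,140:480],(800,400),interpolation=cv2.INTER_CUBIC))
for ce,a,cn in blobs(t,(7,150,100),(18,255,255)):
    if ce[0]<300: print(ce,ray(t,ce,.05))
```

```text
t 52.48 p [0.6584 0.0313 0.1884] yaw -7.48 ydir [ 0.001  0.001 -1.   ] F [ 0.9  1.7 -0.7] w 0.0433
[2.08029805e-01 1.67195936e-04]
px [317.  96.] tail [668.9 120.1] head 82.5 grip [662.7  72.5] ribcentroid [663.4  75. ] len 54.1 bw 6.4
[0.29744559 0.00095676]
[217.59375 269.21875] [[0.42159236 0.25680057 0.05      ]]
[ 75.75 269.75] [[0.42975852 0.64394585 0.05      ]]
[ 77.69230769 279.69230769] [[0.40260434 0.63838527 0.05      ]]
```

View pics/w34.png

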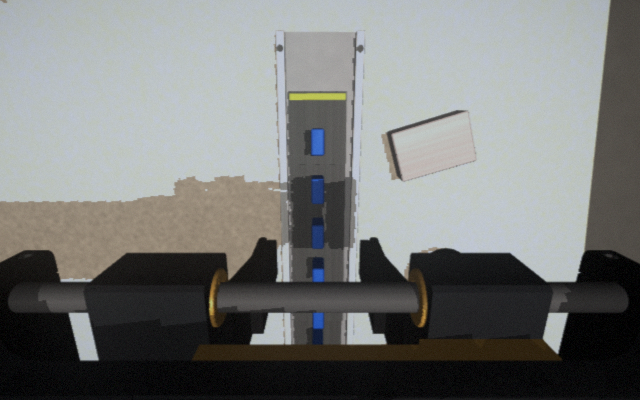

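View pics/t34.png

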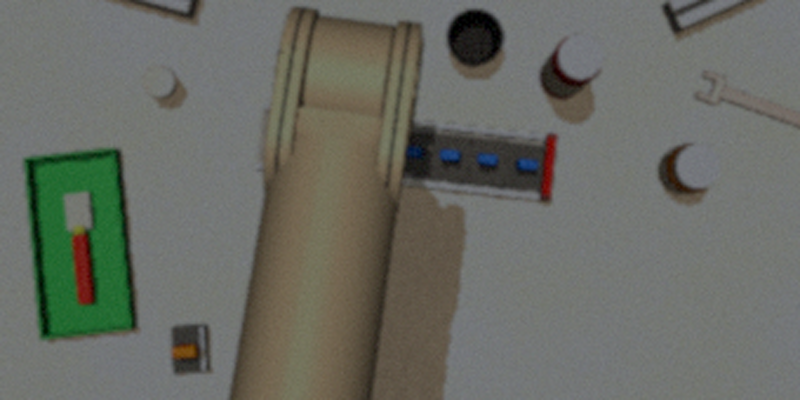

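{"fn": "arm_command", "kwargs": {
  "targets": [
    [[-0.0322,-0.002,0.0166,0,0,0],[-0.0322,-0.002,0.0166,0,0,0],[-0.0322,-0.002,0.0166,0,0,0],[-0.0322,-0.002,0.0166,0,0,0],[-0.0322,-0.002,0.0166,0,0,0],[-0.0322,-0.002,0.0166,0,0,0],[-0.0322,-0.002,0.0166,0,0,0],[-0.0322,-0.002,0.0166,0,0,0],[0,0,0,0,0,0],[0,0,0,0,0,0]]
  ]
}}

```text
time: 53.42
ee_pos: [0.4182, 0.2002, 0.2036]
eef_rot: [-0.705, 0.043, -0.043, 0.706]
ft_force: [0.3, -0.4, -0.4]
width: 0.0435
```

Run:
```python
from h import *
show()
c=cam("wrist","w35");
```

```text
t 53.42 p [0.4182 0.2002 0.2036] yaw -6.95 ydir [-0.     0.002 -1.   ] F [ 0.3 -0.4 -0.4] w 0.0435
```

View pics/w35.png

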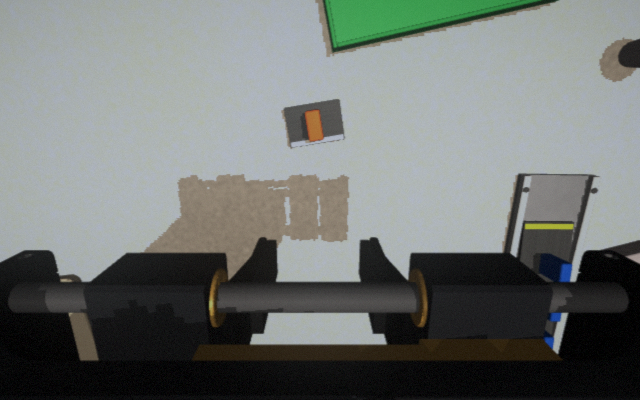

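```bash
cat > blk.py <<'E'
from h import *
show()
c=cam("wrist"); im=c["pixels"]
for ce,a,cn in blobs(c,(5,120,60),(18,255,255),60):
    if 200<ce[0]<440 and ce[1]<245:
        w=ray(c,cn,.05)[:,:2].astype(np.float32)*1000; q=cv2.minAreaRect(w); print("rib px",ce,a,q)
        x,y=ce.astype(int); x0,y0=max(0,x-50),max(0,y-50)
        cv2.imwrite("pics/blk%d.png"%(pose()[2]["time"]*10),cv2.resize(im[y0:y0+100,x0:x0+100],(600,600),interpolation=cv2.INTER_NEAREST)); print(x0,y0,pose()[2]["time"])
E
python3 blk.py; ls -t pics|head -1
```

```text
t 53.47 p [0.4194 0.1988 0.2035] yaw -7.12 ydir [-0.     0.001 -1.   ] F [-0.2 -0.3 -0.3] w 0.0438
rib px [312.00860215 123.4       ] 465 ((421.13739013671875, 258.76922607421875), (13.973834037780762, 27.35357093811035), 2.6351613998413086)
262 73 53.5167
blk535.png
```

View pics/blk535.png

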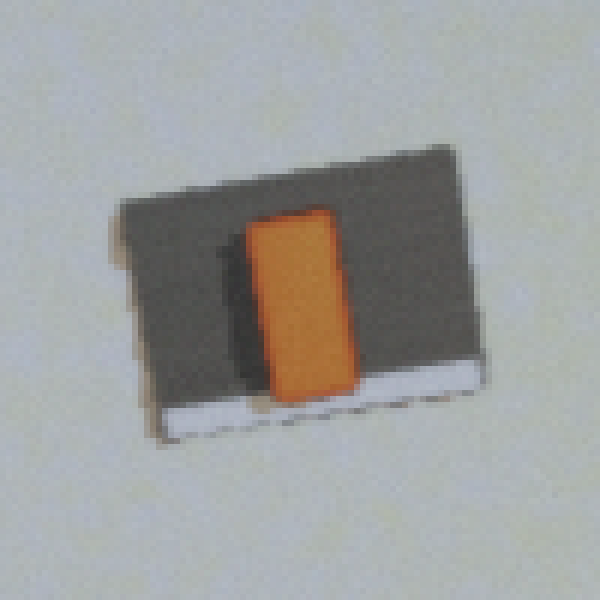

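{"fn": "arm_command", "kwargs": {
  "targets": [
    [[0,0,0,0,-5,0],[0,0,0,0,-4.7,0],[0.001,0.01,0.015,0,0,0],[0.001,0.025,0.015,0,0,0],[0.0012,0.03,0.015,0,0,0],[0.0012,0.03,0.015,0,0,0],[0,0.02,0,0,0,0],[0,0,0,0,0,0],[0,0,0,0,0,0],[0,0,0,0,0,0]]
  ]
}}

```text
time: 54.35
ee_pos: [0.423, 0.2571, 0.0893]
eef_rot: [-0.707, -0.014, 0.014, 0.707]
ft_force: [-0.0, -0.7, 0.2]
width: 0.0433
```

```bash
python3 blk.py
python3 - <<'E'
from h import *
go(.4211,.2588,.0245,2.6)
cam("wrist","w36")
E
```

```text
t 54.35 p [0.423  0.2571 0.0893] yaw 2.29 ydir [ 0.001  0.    -1.   ] F [-0.  -0.7  0.2] w 0.0433
rib px [315.39471199 222.05193579] 1059 ((421.09503173828125, 262.63458251953125), (13.471932411193848, 34.559688568115234), 1.6320055723190308)
265 172 54.4
shift(mm) [-1.9 65.1  1.3] turn [-0.08 -0.29  0.07]
```

View pics/w36.png

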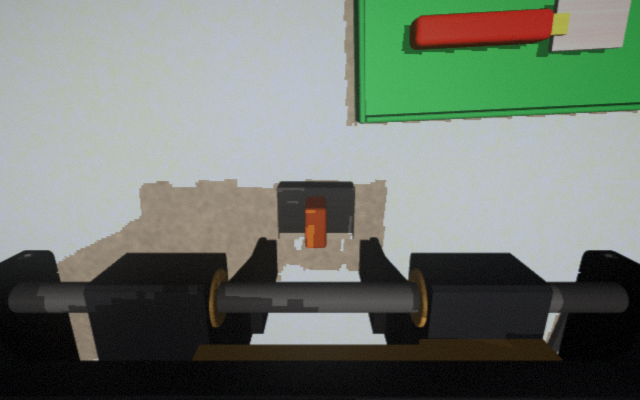

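{"fn": "arm_command", "kwargs": {
  "targets": [
    [[-0.0015,0.02,0.0015,0,-0.3,0],[0,0.02,0,0,0,0],[0,0.015,0,0,0,0],[0,0.0085,0,0,0,0],[0,0,0,0,0,0]]
  ]
}}

```text
time: 54.87
ee_pos: [0.4197, 0.2588, 0.0241]
eef_rot: [0.707, 0.016, -0.017, -0.707]
ft_force: [-0.7, -0.2, 0.2]
width: 0.043
```

{"fn": "arm_command", "kwargs": {
  "targets": [
    [[0,0,0,0,0,0],[0,0,0,0,0,0],[0,0,0,0,0,0],[0,0,0,0,0,0],[0,0,0,0,0,0],[0,0,0,0,0,0]]
  ],
  "hand": 0,
  "grip_force": 35
}}

```text
time: 55.37
ee_pos: [0.4202, 0.2594, 0.025]
eef_rot: [-0.707, -0.017, 0.017, 0.707]
ft_force: [-1.0, -0.1, 3.1]
width: 0.0138
```

{"fn": "arm_command", "kwargs": {
  "targets": [
    [[0,-0.01,0,0,0,0],[0,-0.02,0,0,0,0],[0,-0.03,0,0,0,0],[0,-0.03,0,0,5,0],[0,0,0,0,4.9,0],[0,0,0,0,0,0],[0,0,0,0,0,0]]
  ]
}}

```text
time: 55.95
ee_pos: [0.4196, 0.2591, 0.1146]
eef_rot: [-0.706, 0.044, -0.043, 0.706]
ft_force: [-0.3, 0.4, -2.5]
width: 0.0136
```

Run:
```python
from h import *
show()
cam("wrist","w37")
x,y=bedpt(.3255); print(x,y); go(x,y,.115,-7.3)
```

```text
t 55.95 p [0.4196 0.2591 0.1146] yaw -7.04 ydir [-0.001  0.    -1.   ] F [-0.3  0.4 -2.5] w 0.0136
0.6734595300997396 0.14776164106305464
shift(mm) [265.7  -1.3 -79.2] turn [ 0.05  0.28 -0.09]
```

View pics/w37.png

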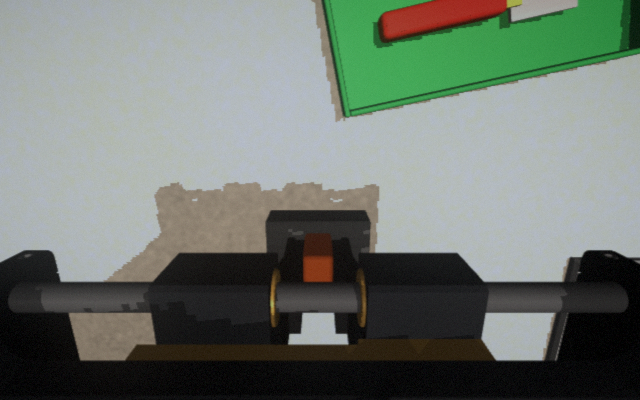

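{"fn": "arm_command", "kwargs": {
  "targets": [
    [[0.0332,0,-0.0098,0,0.3,0],[0.0332,0,-0.0098,0,0,0],[0.0332,0,-0.0098,0,0,0],[0.0332,0,-0.0098,0,0,0],[0.0332,0,-0.0098,0,0,0],[0.0332,0,-0.0098,0,0,0],[0.0332,0,-0.0098,0,0,0],[0.0332,0,-0.0098,0,0,0],[0,0,0,0,0,0],[0,0,0,0,0,0],[0,0,0,0,0,0]]
  ]
}}

```text
time: 56.92
ee_pos: [0.6723, 0.1467, 0.1128]
eef_rot: [0.706, -0.047, 0.045, -0.705]
ft_force: [0.0, 1.1, -1.1]
width: 0.0135
```

Run:
```python
from h import *
show();print(tobed(pose()[0]))
cam("wrist","w38")
c=cam("scene");cv2.imwrite("pics/s38.png",cv2.resize(c["pixels"][150:280,230:400],(784,600)))
x,y=bedpt(.3255); go(x,y,.036,-7.3)
```

```text
t 56.92 p [0.6723 0.1467 0.1128] yaw -7.45 ydir [-0.003 -0.001 -1.   ] F [ 0.   1.1 -1.1] w 0.0135
[0.32431743 0.00102655]
shift(mm) [ 1.6 77.7 -0.1] turn [-0.02 -0.08 -0.13]
```

View pics/w38.png

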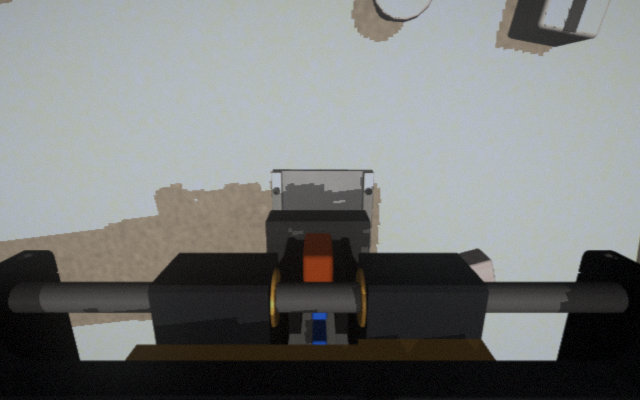

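View pics/s38.png

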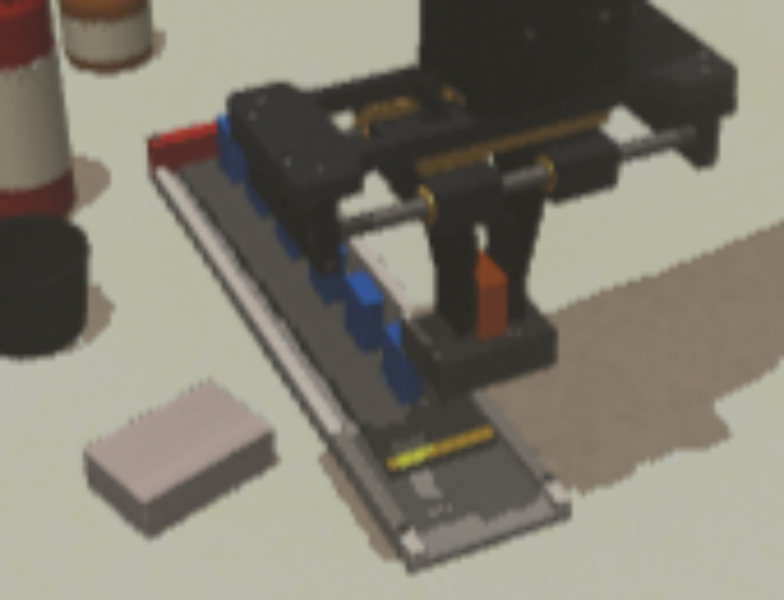

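{"fn": "arm_command", "kwargs": {
  "targets": [
    [[0.0005,0.02,0.001,0,0,0],[0,0.025,0,0,0,0],[0,0.02,0,0,0,0],[0,0.01,0,0,0,0],[0,0.003,0,0,0,0],[0,0,0,0,0,0],[0,0,0,0,0,0]]
  ]
}}

```text
time: 57.6
ee_pos: [0.6743, 0.1482, 0.0377]
eef_rot: [-0.705, 0.046, -0.046, 0.706]
ft_force: [0.9, -0.3, -2.1]
width: 0.0137
```

Run:
```python
from h import *
show();print(tobed(pose()[0]))
cam("wrist","w39")
c=cam("scene");cv2.imwrite("pics/s39.png",cv2.resize(c["pixels"][220:270,290:350],(720,600),interpolation=cv2.INTER_CUBIC))
```

```text
t 57.60 p [0.6743 0.1482 0.0377] yaw -7.47 ydir [ 0.001  0.001 -1.   ] F [ 0.9 -0.3 -2.1] w 0.0137
[ 0.32604831 -0.00077304]
```

View pics/w39.png

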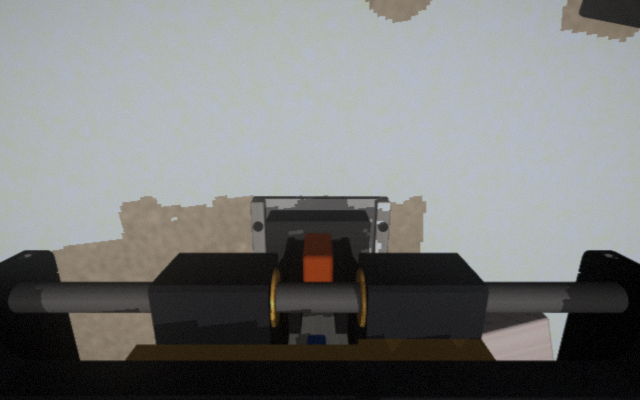

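View pics/s39.png

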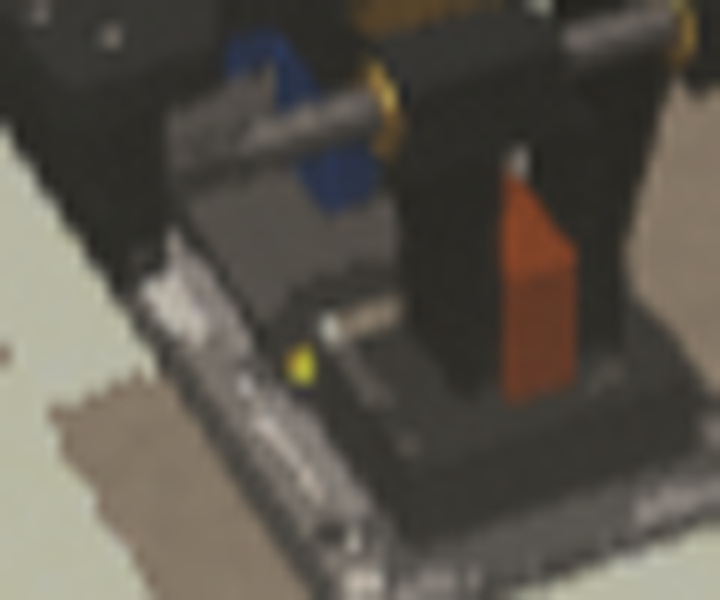

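{"fn": "arm_command", "kwargs": {
  "targets": [
    [[-0.0003,0.003,0,0,0,0],[0,0.002,0,0,0,0],[0,0.001,0,0,0,0],[0,0,0,0,0,0],[0,0,0,0,0,0]]
  ]
}}

```text
time: 58.12
ee_pos: [0.6737, 0.1479, 0.0311]
eef_rot: [-0.705, 0.046, -0.046, 0.706]
ft_force: [-3.6, 1.0, 5.1]
width: 0.0137
```

Run:
```python
from h import *
show();print(tobed(pose()[0]))
```

```text
t 58.12 p [0.6737 0.1479 0.0311] yaw -7.51 ydir [-0.     0.001 -1.   ] F [-3.6  1.   5.1] w 0.0137
[ 3.25709776e-01 -1.77228780e-04]
```

{"fn": "arm_command", "kwargs": {
  "targets": [
    [[0,-0.0005,0,0,0,0],[0,0,0,0,0,0],[0,0,0,0,0,0],[0,0,0,0,0,0]]
  ],
  "hand": 0.35
}}

```text
time: 58.45
ee_pos: [0.6735, 0.1478, 0.0308]
eef_rot: [-0.706, 0.046, -0.046, 0.706]
ft_force: [0.2, 0.2, -0.2]
width: 0.0287
```

{"fn": "arm_command", "kwargs": {
  "targets": [
    [[0,-0.015,0,0,0,0],[0,-0.035,0,0,0,0],[0,-0.035,0,0,0,0],[0,-0.03,-0.025,0,0,0],[0,0,-0.04,0,0,0],[0,0,-0.04,0,0,0],[0,0,0,0,0,0],[0,0,0,0,0,0],[0,0,0,0,0,0]]
  ]
}}

```text
time: 59.2
ee_pos: [0.66, 0.044, 0.1467]
eef_rot: [-0.705, 0.046, -0.046, 0.706]
ft_force: [-0.4, 0.8, 0.5]
width: 0.0306
```

Run:
```python
from h import *
show();print(tobed(pose()[0]))
c=cam("wrist","w40"); print(c["C"],tobed(c["C"]))
cv2.imwrite("pics/w40z.png",cv2.resize(c["pixels"][40:160,240:400],(800,600),interpolation=cv2.INTER_NEAREST))
```

```text
t 59.20 p [0.66   0.044  0.1467] yaw -7.53 ydir [ 0.     0.001 -1.   ] F [-0.4  0.8  0.5] w 0.0306
[2.20865528e-01 1.65858875e-04]
[0.67013773 0.12263357 0.30881915] [3.00153524e-01 1.01988923e-04]
```

View pics/w40z.png

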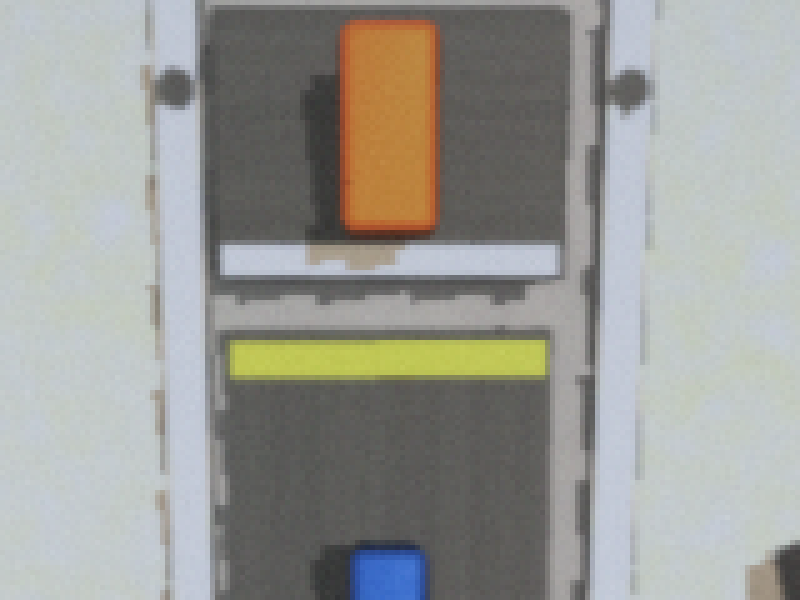

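Run:
```python
from h import *
c=cam("wrist")
for n,v,z in [("stripe edge",276,.026),("block front",282,.026),("leaf edge",331,.011),("leaf edge lo",334,.011),("yellow",341,.011),("block back",10,.026)]:
    print(n,tobed(ray(c,[240+388/5,40+v/5],z)[0])*1000)
h=[tobed(ray(c,[240+u/5,40+v/5],z)[0]) for u,v,z in [(205,280,.026),(565,280,.026),(218,332,.011),(550,332,.011)]]
print(np.round(h,4))
```

```text
stripe edge [305.83106677   0.67044764]
block front [304.91385897   0.67321337]
leaf edge [297.15342759   0.71796021]
leaf edge lo [296.66197318   0.71944213]
yellow [295.51336739   0.72290562]
block back [344.77501811   0.55301674]
[[ 0.3053  0.03  ]
 [ 0.3051 -0.0277]
 [ 0.2971  0.0297]
 [ 0.2969 -0.0269]]
```

Run:
```python
from h import *
show()
go(.6735,.1478,.032,-7.4)
```

```text
t 59.30 p [0.66   0.0453 0.1461] yaw -7.40 ydir [-0.001  0.001 -1.   ] F [-0.1 -0.7 -0.4] w 0.0304
shift(mm) [  0.3 114.2 103.3] turn [-0.04  0.   -0.04]
```

{"fn": "arm_command", "kwargs": {
  "targets": [
    [[0,0,0.035,0,0,0],[0,0,0.035,0,0,0],[0,0,0.0335,0,0,0],[0,0,0,0,0,0],[0,0.03,0,0,0,0],[0,0.04,0,0,0,0],[0,0.03,0,0,0,0],[0,0.0135,0,0,0,0],[0,0,0,0,0,0],[0,0,0,0,0,0]]
  ]
}}

```text
time: 60.13
ee_pos: [0.6736, 0.1469, 0.033]
eef_rot: [0.706, -0.046, 0.046, -0.706]
ft_force: [0.9, -1.0, -0.1]
width: 0.0307
```

{"fn": "arm_command", "kwargs": {
  "targets": [
    [[0,0,0,0,0,0],[0,0,0,0,0,0],[0,0,0,0,0,0],[0,0,0,0,0,0],[0,0,0,0,0,0]]
  ],
  "hand": 0,
  "grip_force": 20
}}

```text
time: 60.55
ee_pos: [0.6739, 0.1466, 0.0336]
eef_rot: [-0.705, 0.046, -0.047, 0.706]
ft_force: [-1.6, 1.0, 6.3]
width: 0.0138
```

Run:
```python
from h import *
show();print(tobed(pose()[0]))
```

```text
t 60.55 p [0.6739 0.1466 0.0336] yaw -7.50 ydir [ 0.001  0.001 -1.   ] F [-1.6  1.   6.3] w 0.0138
[ 0.3243488  -0.00054362]
```

{"fn": "arm_command", "kwargs": {
  "targets": [
    [[0,0,-0.001,0,0,0],[0,0,-0.001,0,0,0],[0,0,-0.001,0,0,0],[0,0,-0.001,0,0,0],[0,0,-0.001,0,0,0],[0,0,-0.001,0,0,0],[0,0,-0.0005,0,0,0],[0,0,0,0,0,0],[0,0,0,0,0,0]]
  ]
}}

```text
time: 61.3
ee_pos: [0.6734, 0.1409, 0.0336]
eef_rot: [-0.705, 0.045, -0.047, 0.706]
ft_force: [1.4, 2.0, 6.7]
width: 0.014
```

Run:
```python
from h import *
show();print(tobed(pose()[0]))
```

```text
t 61.30 p [0.6734 0.1409 0.0336] yaw -7.47 ydir [ 0.002  0.002 -1.   ] F [1.4 2.  6.7] w 0.0140
[ 0.31869163 -0.00080437]
```

{"fn": "arm_command", "kwargs": {
  "targets": [
    [[0,0,0,0,0,0],[0,0,0,0,0,0],[0,0,0,0,0,0]]
  ],
  "hand": 0.35
}}

```text
time: 61.55
ee_pos: [0.6722, 0.1395, 0.0321]
eef_rot: [0.706, -0.047, 0.046, -0.705]
ft_force: [-0.1, 0.2, -0.3]
width: 0.0261
```

{"fn": "arm_command", "kwargs": {
  "targets": [
    [[0,-0.015,0,0,0,0],[0,-0.035,0,0,0,0],[0,-0.035,0,0,0,0],[0,-0.03,-0.02,0,0,0],[0,0,-0.04,0,0,0],[0,0,-0.04,0,0,0],[0,0,0,0,0,0],[0,0,0,0,0,0],[0,0,0,0,0,0]]
  ]
}}

```text
time: 62.3
ee_pos: [0.6595, 0.0409, 0.1481]
eef_rot: [-0.705, 0.047, -0.046, 0.706]
ft_force: [0.0, 0.3, 0.3]
width: 0.0305
```

Run:
```python
from h import *
show();print(tobed(pose()[0]))
c=cam("wrist","w41"); print(tobed(c["C"]))
cv2.imwrite("pics/w41z.png",cv2.resize(c["pixels"][60:150,260:380],(800,600),interpolation=cv2.INTER_NEAREST))
```

```text
t 62.30 p [0.6595 0.0409 0.1481] yaw -7.54 ydir [-0.     0.001 -1.   ] F [0.  0.3 0.3] w 0.0305
[0.21770407 0.00026033]
[2.97017864e-01 1.42187875e-04]
```

View pics/w41z.png

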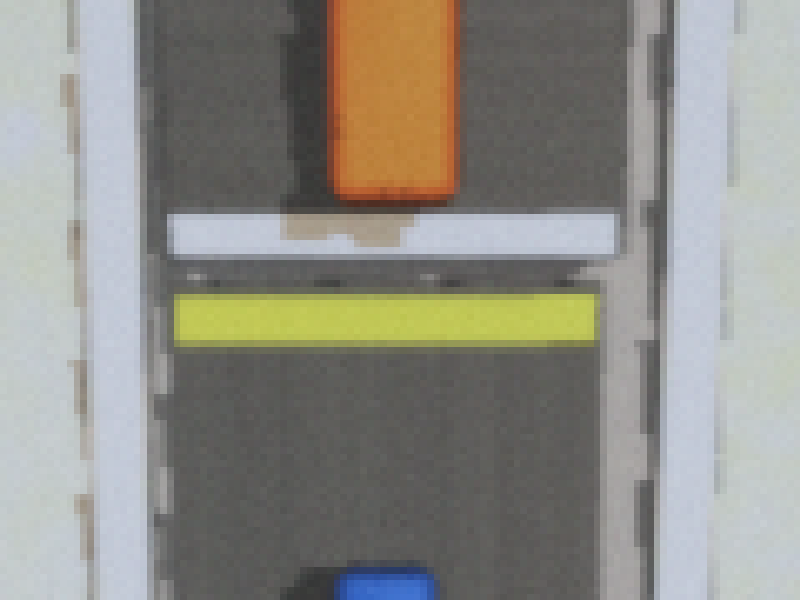

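{"fn": "arm_command", "kwargs": {
  "targets": [
    [[0,0,0.035,0,0,0],[0,0,0.035,0,0,0],[0,0,0.0305,0,0,0],[0,0,0,0,0,0],[0,0.03,0,0,0,0],[0,0.04,0,0,0,0],[0,0.03,0,0,0,0],[0,0.0145,0,0,0,0],[0,0,0,0,0,0],[0,0,0,0,0,0]]
  ]
}}

```text
time: 63.18
ee_pos: [0.6728, 0.1409, 0.0335]
eef_rot: [0.706, -0.046, 0.046, -0.706]
ft_force: [0.4, 1.0, 0.5]
width: 0.0302
```

{"fn": "arm_command", "kwargs": {
  "targets": [
    [[0,0,0,0,0,0],[0,0,0,0,0,0],[0,0,0,0,0,0],[0,0,0,0,0,0],[0,0,0,0,0,0]]
  ],
  "hand": 0,
  "grip_force": 20
}}

```text
time: 63.6
ee_pos: [0.6732, 0.1406, 0.0343]
eef_rot: [-0.705, 0.046, -0.047, 0.706]
ft_force: [-0.7, 1.1, 6.5]
width: 0.014
```

Run:
```python
from h import *
show();print(tobed(pose()[0]))
```

```text
t 63.60 p [0.6732 0.1406 0.0343] yaw -7.50 ydir [ 0.001  0.001 -1.   ] F [-0.7  1.1  6.5] w 0.0140
[ 0.31837231 -0.00068392]
```

{"fn": "arm_command", "kwargs": {
  "targets": [
    [[0,0,-0.0005,0,0,0],[0,0,-0.0005,0,0,0],[0,0,-0.0005,0,0,0],[0,0,0,0,0,0],[0,0,0,0,0,0]]
  ]
}}

```text
time: 64.02
ee_pos: [0.6732, 0.1404, 0.0343]
eef_rot: [-0.705, 0.045, -0.046, 0.706]
ft_force: [0.9, 3.7, 6.3]
width: 0.0136
```

Run:
```python
from h import *
show();print(tobed(pose()[0]))
```

```text
t 64.02 p [0.6732 0.1404 0.0343] yaw -7.45 ydir [ 0.002  0.002 -1.   ] F [0.9 3.7 6.3] w 0.0136
[ 0.31814403 -0.00071034]
```

{"fn": "arm_command", "kwargs": {
  "targets": [
    [[0,-0.0005,0,0,0,0],[0,0,0,0,0,0],[0,0,0,0,0,0]]
  ]
}}

```text
time: 64.27
ee_pos: [0.6729, 0.1397, 0.0343]
eef_rot: [-0.705, 0.046, -0.046, 0.706]
ft_force: [-0.3, 2.9, 6.9]
width: 0.0138
```

Run:
```python
from h import *
show();print(tobed(pose()[0]))
```

```text
t 64.27 p [0.6729 0.1397 0.0343] yaw -7.47 ydir [ 0.001  0.001 -1.   ] F [-0.3  2.9  6.9] w 0.0138
[ 0.31746243 -0.00043041]
```

{"fn": "arm_command", "kwargs": {
  "targets": [
    [[0,-0.0005,0,0,0,0],[0,-0.0003,0,0,0,0],[0,0,0,0,0,0]]
  ]
}}

```text
time: 64.52
ee_pos: [0.6724, 0.1389, 0.0343]
eef_rot: [-0.706, 0.046, -0.046, 0.706]
ft_force: [-0.1, 2.1, 3.1]
width: 0.0137
```

Run:
```python
from h import *
show();print(tobed(pose()[0]))
```

```text
t 64.52 p [0.6724 0.1389 0.0343] yaw -7.51 ydir [-0.  0. -1.] F [-0.1  2.1  3.1] w 0.0137
[ 3.16582446e-01 -3.27402408e-05]
```

{"fn": "arm_command", "kwargs": {
  "targets": [
    [[0,0,0,0,0,0],[0,0,0,0,0,0],[0,0,0,0,0,0]]
  ],
  "hand": 0.35
}}

```text
time: 64.77
ee_pos: [0.672, 0.1384, 0.0338]
eef_rot: [0.706, -0.047, 0.046, -0.705]
ft_force: [-0.4, -0.7, 0.1]
width: 0.0256
```

{"fn": "arm_command", "kwargs": {
  "targets": [
    [[0,-0.015,0,0,0,0],[0,-0.035,0,0,0,0],[0,-0.035,0,0,0,0],[0,-0.03,-0.02,0,0,0],[0,0,-0.04,0,0,0],[0,0,-0.04,0,0,0],[0,0,0,0,0,0],[0,0,0,0,0,0],[0,0,0,0,0,0]]
  ]
}}

```text
time: 65.52
ee_pos: [0.6594, 0.0399, 0.15]
eef_rot: [-0.705, 0.047, -0.046, 0.706]
ft_force: [0.4, 1.5, -0.7]
width: 0.0306
```

Run:
```python
from h import *
show();print(tobed(pose()[0]))
c=cam("wrist","w42"); print(tobed(c["C"]))
for l in leaves(c,zt=.011): print(tobed(l["tail"]/1000))
cv2.imwrite("pics/w42z.png",cv2.resize(c["pixels"][60:150,260:380],(800,600),interpolation=cv2.INTER_NEAREST))
```

```text
t 65.52 p [0.6594 0.0399 0.15  ] yaw -7.54 ydir [-0.     0.001 -1.   ] F [ 0.4  1.5 -0.7] w 0.0306
[0.21672325 0.00025135]
[2.96041596e-01 1.47168582e-04]
px [317. 106.] tail [669.3 120.5] head 82.4 grip [663.   72.9] ribcentroid [663.3  74.6] len 54.4 bw 6.7
[0.2979266  0.00061305]
```

View pics/w42z.png

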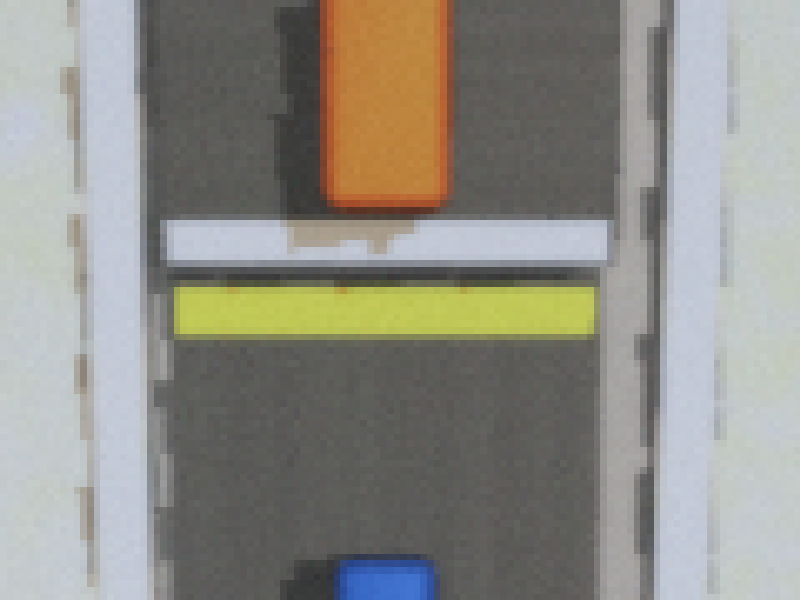

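{"fn": "arm_command", "kwargs": {
  "targets": [
    [[0,0,0.035,0,0,0],[0,0,0.035,0,0,0],[0,0,0.03,0,0,0],[0,0,0,0,0,0],[0,0.03,0,0,0,0],[0,0.04,0,0,0,0],[0,0.03,0,0,0,0],[0,0.0145,0,0,0,0],[0,0,0,0,0,0],[0,0,0,0,0,0]]
  ]
}}

```text
time: 66.4
ee_pos: [0.6725, 0.1394, 0.0353]
eef_rot: [0.706, -0.046, 0.046, -0.706]
ft_force: [0.2, 0.5, -0.1]
width: 0.0306
```

{"fn": "arm_command", "kwargs": {
  "targets": [
    [[0,0,0,0,0,0],[0,0,0,0,0,0],[0,0,0,0,0,0],[0,0,0,0,0,0],[0,0,0,0,0,0]]
  ],
  "hand": 0,
  "grip_force": 15
}}

```text
time: 66.82
ee_pos: [0.6731, 0.1392, 0.0362]
eef_rot: [-0.705, 0.046, -0.047, 0.706]
ft_force: [-1.2, 0.3, 7.7]
width: 0.0139
```

Run:
```python
from h import *
show();print(tobed(pose()[0]))
```

```text
t 66.82 p [0.6731 0.1392 0.0362] yaw -7.50 ydir [ 0.001  0.001 -1.   ] F [-1.2  0.3  7.7] w 0.0139
[ 0.31692391 -0.00072881]
```

{"fn": "arm_command", "kwargs": {
  "targets": [
    [[0,-0.0006,0,0,0,0],[0,-0.0006,0,0,0,0],[0,0,-0.0004,0,0,0],[0,0,-0.0003,0,0,0],[0,0,0,0,0,0],[0,0,0,0,0,0]]
  ]
}}

```text
time: 67.32
ee_pos: [0.6724, 0.1389, 0.0362]
eef_rot: [-0.705, 0.046, -0.046, 0.706]
ft_force: [-1.0, 2.3, 4.0]
width: 0.014
```

Run:
```python
from h import *
show();print(tobed(pose()[0]))
```

```text
t 67.32 p [0.6724 0.1389 0.0362] yaw -7.47 ydir [-0.     0.001 -1.   ] F [-1.   2.3  4. ] w 0.0140
[ 3.16537701e-01 -7.49739452e-05]
```

{"fn": "arm_command", "kwargs": {
  "targets": [
    [[0,-0.0004,-0.0002,0,0,0],[0,0,0,0,0,0],[0,0,0,0,0,0]]
  ]
}}

```text
time: 67.57
ee_pos: [0.6721, 0.1381, 0.0362]
eef_rot: [-0.706, 0.047, -0.046, 0.706]
ft_force: [0.2, 1.8, 2.4]
width: 0.014
```

{"fn": "arm_command", "kwargs": {
  "targets": [
    [[0,0,0,0,0,0],[0,0,0,0,0,0],[0,0,0,0,0,0]]
  ],
  "hand": 0.35
}}

```text
time: 67.82
ee_pos: [0.672, 0.1375, 0.036]
eef_rot: [0.706, -0.047, 0.046, -0.705]
ft_force: [-0.7, 0.2, -0.7]
width: 0.0258
```

{"fn": "arm_command", "kwargs": {
  "targets": [
    [[0,-0.015,0,0,0,0],[0,-0.035,0,0,0,0],[0,-0.035,0,0,0,0],[0,-0.03,-0.02,0,0,0],[0,0,-0.04,0,0,0],[0,0,-0.04,0,0,0],[0,0,0,0,0,0],[0,0,0,0,0,0],[0,0,0,0,0,0]]
  ]
}}

```text
time: 68.57
ee_pos: [0.6593, 0.039, 0.1521]
eef_rot: [-0.705, 0.047, -0.046, 0.706]
ft_force: [-0.2, 0.5, 0.5]
width: 0.0304
```

Run:
```python
from h import *
show();print(tobed(pose()[0]))
c=cam("wrist","w43"); print(tobed(c["C"]))
for l in leaves(c,zt=.011): print(tobed(l["tail"]/1000))
cv2.imwrite("pics/w43z.png",cv2.resize(c["pixels"][60:150,260:380],(800,600),interpolation=cv2.INTER_NEAREST))
```

```text
t 68.57 p [0.6593 0.039  0.1521] yaw -7.54 ydir [-0.     0.001 -1.   ] F [-0.2  0.5  0.5] w 0.0304
[2.15801331e-01 2.09588283e-04]
[2.95109293e-01 1.25365165e-04]
px [317. 106.] tail [668.8 119.7] head 82.7 grip [662.8  72.1] ribcentroid [662.9  73.8] len 53.9 bw 6.8
[0.29707842 0.00100893]
```

View pics/w43z.png

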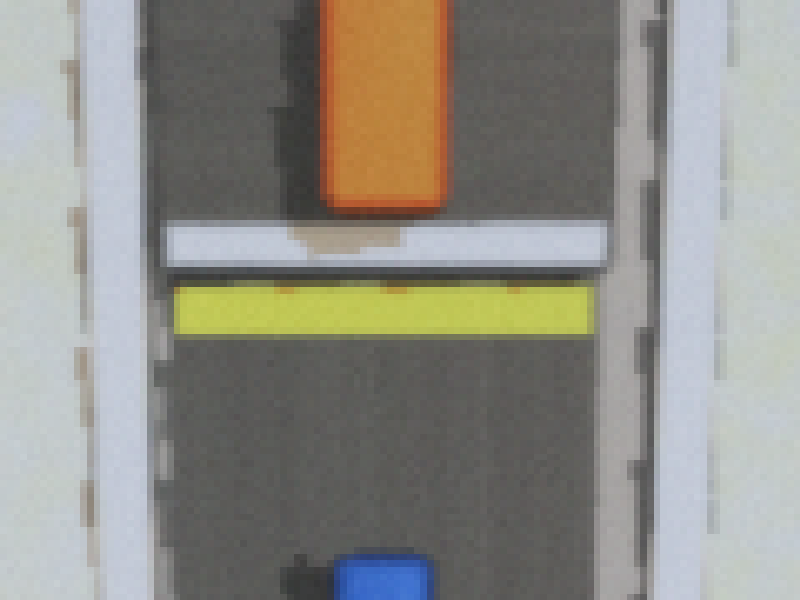

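Run:
```python
import cv2,numpy as np
for n in ["w40","w41","w42","w43"]:
    im=cv2.imread(f"pics/{n}.png").astype(float)
    p=im[85:122,290:345].mean(1); print(n)
    for k in range(0,37): 
        if 1: print(85+k,np.round(p[k]).astype(int),end=" ")
    print()
```

```text
w40
85 [ 69  83 112] 86 [68 74 88] 87 [72 76 83] 88 [108 108 109] 89 [175 172 172] 90 [188 184 183] 91 [189 186 184] 92 [196 189 186] 93 [204 194 190] 94 [204 191 185] 95 [121 116 113] 96 [84 84 84] 97 [93 94 95] 98 [100 101 102] 99 [126 127 128] 100 [153 154 155] 101 [163 165 166] 102 [164 166 168] 103 [165 167 168] 104 [163 164 166] 105 [143 145 147] 106 [100 103 104] 107 [ 88 105 104] 108 [ 86 177 171] 109 [ 86 197 190] 110 [ 86 200 193] 111 [ 86 200 193] 112 [ 85 199 193] 113 [ 85 199 193] 114 [ 86 194 188] 115 [ 84 142 139] 116 [ 87 100 100] 117 [88 91 92] 118 [88 91 92] 119 [89 92 92] 120 [88 91 92] 121 [89 91 92] 
w41
85 [ 74  98 122] 86 [ 74  98 122] 87 [ 73  95 121] 88 [ 72  88 117] 89 [ 70  80 104] 90 [70 75 86] 91 [92 93 96] 92 [174 171 171] 93 [186 184 184] 94 [189 186 185] 95 [194 188 186] 96 [204 194 190] 97 [206 194 188] 98 [149 141 138] 99 [94 93 93] 100 [94 95 96] 101 [94 95 96] 102 [85 87 88] 103 [ 87 102 102] 104 [ 86 167 163] 105 [ 86 195 189] 106 [ 86 199 193] 107 [ 86 200 193] 108 [ 86 200 193] 109 [ 87 200 193] 110 [ 85 195 189] 111 [ 85 152 149] 112 [ 88 104 1
[... 657 characters left out ...]
116 [88 91 92] 117 [89 92 92] 118 [89 92 92] 119 [90 92 93] 120 [89 91 92] 121 [90 92 93] 
w43
85 [ 75  99 122] 86 [ 75  98 122] 87 [ 74  97 121] 88 [ 74  97 121] 89 [ 73  93 119] 90 [ 71  87 116] 91 [71 79 95] 92 [80 84 90] 93 [135 134 133] 94 [182 178 177] 95 [190 186 185] 96 [194 188 186] 97 [202 194 189] 98 [207 195 189] 99 [176 165 159] 100 [86 83 80] 101 [59 63 63] 102 [ 67 102 104] 103 [ 79 181 180] 104 [ 85 198 192] 105 [ 85 199 193] 106 [ 86 200 193] 107 [ 86 200 193] 108 [ 86 200 193] 109 [ 86 192 186] 110 [ 88 119 117] 111 [89 93 94] 112 [89 91 92] 113 [89 92 92] 114 [89 91 92] 115 [89 92 92] 116 [89 91 92] 117 [89 92 92] 118 [89 91 92] 119 [89 92 92] 120 [89 92 92] 121 [89 92 92]
```

View pics/w43.png

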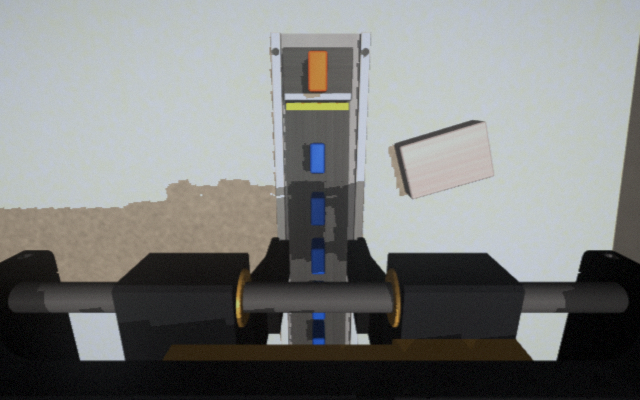

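{"fn": "arm_command", "kwargs": {
  "targets": [
    [[0,-0.03,0,0,0,0],[-0.035,-0.02,0,0,0,0],[-0.04,0,0,0,0,0],[-0.04,0,0,0,0,0],[-0.04,0,0,0,0,0],[-0.03,0,0,0,0,0],[0,0,0,0,0,0],[0,0,0,0,0,0]]
  ]
}}

```text
time: 69.28
ee_pos: [0.4763, 0.0651, 0.2025]
eef_rot: [-0.704, 0.045, -0.045, 0.707]
ft_force: [0.5, -0.2, 0.9]
width: 0.0303
```

Run:
```python
from h import *
show()
c=cam("scene","s44");cv2.imwrite("pics/s44z.png",cv2.resize(c["pixels"][165:275,255:365],(600,600),interpolation=cv2.INTER_CUBIC))
t=cam("top"); cv2.imwrite("pics/t44.png",cv2.resize(t["pixels"][120:290,140:480],(800,400),interpolation=cv2.INTER_CUBIC))
cam("wrist","w44")
for ce,a,cn in sorted(blobs(t,(95,90,60),(125,255,255)),key=lambda q:q[0][0]): print(np.round(ce,1),a,np.round(tobed(ray(t,ce,.049)[0])*1000,1))
```

```text
t 69.28 p [0.4763 0.0651 0.2025] yaw -7.27 ydir [ 0.     0.005 -1.   ] F [ 0.5 -0.2  0.9] w 0.0303
[282.3 180.2] 39 [251.6  -0.6]
[298.1 182. ] 42 [ 2.069e+02 -2.000e-01]
[314.2 183.7] 42 [161.5  -0.3]
[330.8 185.2] 40 [114.8  -1. ]
[346.8 187. ] 45 [69.4 -0.7]
[363.9 189.1] 41 [21.  -0.1]
```

View pics/s44z.png

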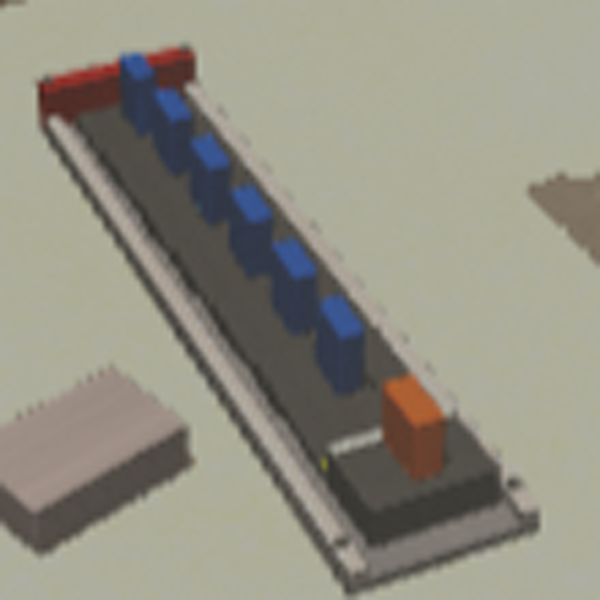

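View pics/t44.png

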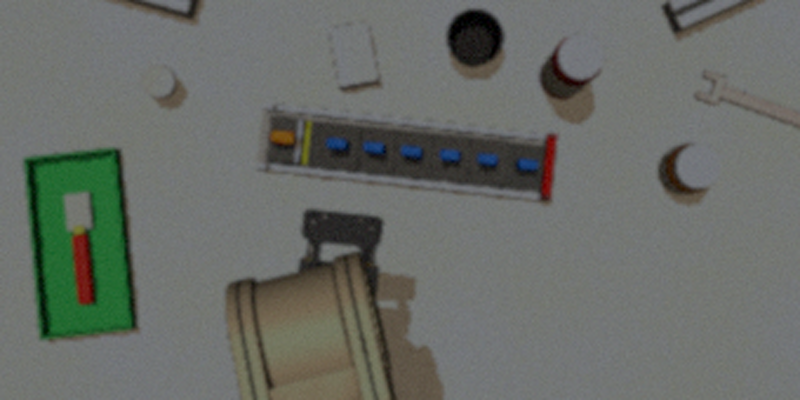

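View pics/w44.png

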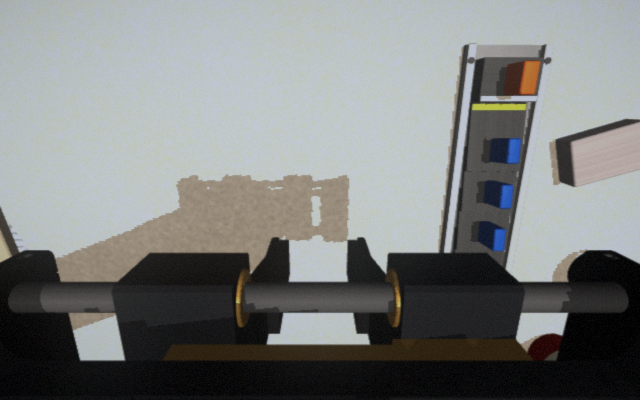

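Run:
```python
from h import *
x,y=bedpt(.218); go(x,y,.2,-7.3)
```

```text
shift(mm) [183.2   1.9   1.7] turn [ 0.05 -0.18  0.02]
```

{"fn": "arm_command", "kwargs": {
  "targets": [
    [[0.0366,0,0.0004,0,0,0],[0.0366,0,0.0004,0,0,0],[0.0366,0,0.0004,0,0,0],[0.0366,0,0.0004,0,0,0],[0.0366,0,0,0,0,0],[0,0.03,0,0,0,0],[0,0.04,0,0,0,0],[0,0.035,0,0,0,0],[0,0.02,0,0,0,0],[0,0,0,0,0,0],[0,0,0,0,0,0],[0,0,0,0,0,0]]
  ]
}}

```text
time: 70.43
ee_pos: [0.6553, 0.0405, 0.0774]
eef_rot: [0.706, -0.047, 0.047, -0.705]
ft_force: [0.1, 0.9, 0.6]
width: 0.0303
```

Run:
```python
from h import *
show()
c=cam("wrist","w45"); print(tobed(c["C"]),c["C"])
im=c["pixels"]; cv2.imwrite("pics/w45z.png",cv2.resize(im[60:150,260:380],(800,600),interpolation=cv2.INTER_NEAREST))
p=im[70:140,290:345].astype(float).mean(1)
for k in range(15,50): print(70+k,p[k].round().astype(int),end=" ")
```

```text
t 70.43 p [0.6553 0.0405 0.0774] yaw -7.56 ydir [-0.    -0.001 -1.   ] F [0.1 0.9 0.6] w 0.0303
[0.29639056 0.00429769] [0.66549789 0.11943423 0.23934473]
85 [ 68 102 137] 86 [ 66  96 135] 87 [ 64  89 132] 88 [ 63  81 121] 89 [62 72 93] 90 [64 71 81] 91 [90 92 96] 92 [172 173 175] 93 [188 188 190] 94 [188 189 190] 95 [190 190 191] 96 [196 193 193] 97 [205 198 196] 98 [214 204 199] 99 [217 205 198] 100 [182 172 167] 101 [88 85 84] 102 [58 60 61] 103 [62 71 73] 104 [ 72 121 125] 105 [ 82 190 190] 106 [ 88 206 201] 107 [ 89 208 202] 108 [ 88 208 201] 109 [ 89 208 202] 110 [ 89 208 202] 111 [ 89 208 202] 112 [ 89 208 202] 113 [ 89 202 196] 114 [ 86 133 131] 115 [ 90  99 100] 116 [92 95 97] 117 [91 95 97] 118 [92 95 97] 119 [92 95 97]
```

View pics/w45z.png

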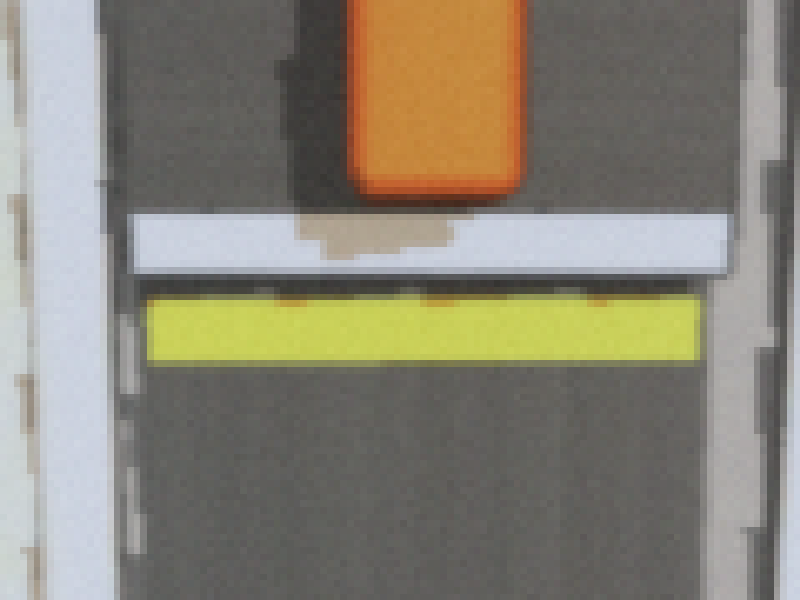

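{"fn": "arm_command", "kwargs": {
  "targets": [
    [[0,-0.035,0,0,0,0],[0,-0.04,0,0,0,0],[0,-0.04,0,0,0,0],[-0.03,0,0,0,0,0],[-0.04,0,0,0,0,0],[-0.04,0,0,0,0,0],[-0.04,0,0,0,0,0],[0,0,0,0,0,0],[0,0,0,0,0,0],[0,0,0,0,0,0]]
  ]
}}

```text
time: 71.32
ee_pos: [0.5099, 0.0609, 0.1937]
eef_rot: [-0.705, 0.046, -0.047, 0.707]
ft_force: [-0.3, 0.4, -0.5]
width: 0.0304
```

Run:
```python
from h import *
show()
t=cam("top"); cv2.imwrite("pics/t46.png",cv2.resize(t["pixels"][120:290,140:480],(800,400),interpolation=cv2.INTER_CUBIC))
```

```text
t 71.32 p [0.5099 0.0609 0.1937] yaw -7.54 ydir [ 0.002  0.003 -1.   ] F [-0.3  0.4 -0.5] w 0.0304
```

View pics/t46.png

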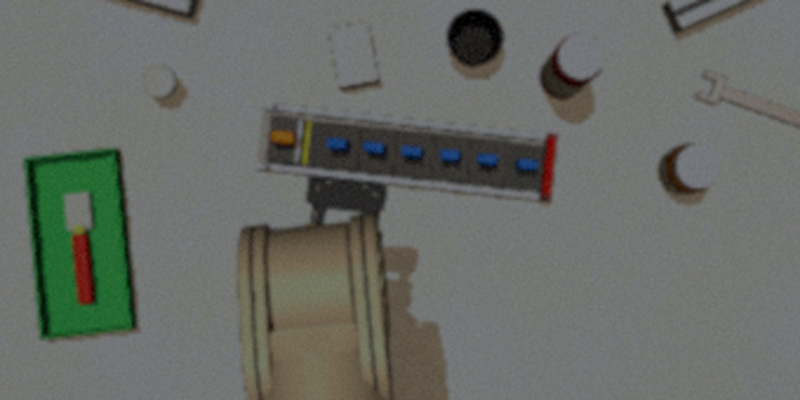

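The top view shows the scraper in the tray (zoomed px 82,250). The six leaf ribs are in one row from (337,145) to (527,164), the end block sits behind the yellow tail band at (283,137), and the bystanders have not moved. Handing in.

Run:
```python
from bench import r
print(r.close_job())
```

```text
the job is handed in; nothing more can be done
None
```

I handed the job in at about 71 s. The scraper is in the green tray, all six leaves are shingled in the channel, and the end block is against the last leaf's tail. The bystanders look unmoved in the last top view.

- **First leaf:** I pushed it against the red stop until the contact force rose to about 3 N, then backed off.
- **Shingling:** From the wrist camera, the tails lie at about 115, 161, 207, 252 and 297 mm from the stop. The first is at 70 mm because it is against the stop. That puts each overlap at about 24–25 mm, with headings within about 0.3° of the channel.
- **Coarser check:** Rib spacing in the top view came out at 45–48 mm. It reads larger between the first two because the first leaf lies flat and the rest are tilted.
- **End block:** It was knocked a few centimetres aside during the run, so I found it again before picking it up. I slid it up in small steps.
- **Gap at the end block:** In the closest overhead picture, the stripe and the yellow band are about 2.4 mm apart. I estimated their unpainted margins add up to about 2.5 mm, so any gap is no more than roughly 0.5 mm. The force reading was too noisy to confirm contact.
- **Fan:** During the last nudge the final leaf's tail read about 0.8 mm closer to the stop. That is close to the measurement noise, so the block may have moved that leaf by less than 1 mm.

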